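# Load a cell in the workshop charger and set its current

### The arm

A 6-joint arm with a two-finger parallel gripper is mounted at the origin on the work surface. World frame = base frame: x ahead of the robot, y to its left, z up, the work surface at z = 0. Lengths are in m, angles in rad, forces in N, time in s.
With the tool pointing down it reaches from about 0.275 to 0.825 m from the base axis. Payload 4.9 kg.
Tool frame: the origin (TCP) lies on the centre line of the jaws, within the pads' length; the fingertips stand 19 mm ahead of it and the grasp point (between the pads) is the TCP; x points along the fingers, z is the direction in which the jaws open and shut, and the axes are right-handed (so a half turn about x gives the same grasp; the last joint's range is limited). The gripper opens to 85 mm and grips with 20 to 120 N. Pads are 22 mm wide; open, the fingers measure 114 mm over their backs; the gripper's body (76 mm by 85 mm) begins 54 mm behind the grasp point. The pads swing forward as they close: fully open they stand 13 mm farther back than shut.
Start: joints at [-1.481, 0.326, -0.193, 1.052, 0, 1.437], TCP at [0.122, -0.536, 0.25] pointing down, gripper open.
Joint ranges: [-2.65, 2.65], [-0.97, 1.79], [-1.3, 1.35], [-1.93, 2.1], [-1.47, 1.37], [-3.14, 3.14]. Speed limits (rad/s): [2.57, 2.57, 3.14, 3.14, 3.14, 3.14].

### API

Orientations are given as [roll, pitch, yaw] about the fixed x, y, z axes, in that order (R = Rz(yaw) Ry(pitch) Rx(roll)).
In Python, from bench import env gives the robot as it stands.
- The arm moves only by the shell command python3 -m handwheel 'ROWS' [FORCE]. ROWS is a JSON object of lists of equal length, an entry for each row: "hand": the finger opening in m, from 0 to 0.0854; "xyz": the shift along the tool's x, y, z in m, a list of three; "rot": the turn, a rotation vector about the tool's x, y, z in rad, a list of three. In form: {"hand": [hand, ...], "xyz": [[tx, ty, tz], ...], "rot": [[wx, wy, wz], ...]}. A call has 1 to 5 rows; each row shifts and turns the commanded pose from where the row before left it, along the tool's axes as they then stand; what a row does not reach is not made up. A row lasts 1/10 s, in which the tool goes at most 50 mm and 8.59 degrees, less where a joint would pass 70% of its speed; a pose out of reach is approached as far as the arm can. A call with a gripper value outside its range is refused whole. The fingers move at their own pace and stop on an object; FORCE is the grip in N (left out, the last holds). Time passes only in rows, so rows that do not move let the fingers close. It gives the time, the measured TCP pose, the force and the opening at its end, in the units of the state.
- env.get_obs(): the state, without advancing time (a new reading comes with each control period).
- env.capture(name): name is "side" or "top" or "wrist"; returns a dict with "frame" (480x640x3 uint8, red, green, blue), "fov_y" (degrees; the focal length in pixels is half the picture's height over the tangent of half this angle, whatever the lens; pixels are square), "cx", "cy" (the principal point, pixels), "dist" ([k1, k2, p1, p2, k3] as OpenCV has them; the pictures are not rectified), "extrinsics" (4x4, takes a point from camera to world coordinates). Camera axes: x right, y up, looking along -z (the intrinsics and any distortion apply to the point x, -y, -z); pixel columns grow to the right and rows downward; lengths in m; the calibration is good to about 2 mm. A picture is of the moment at which its call begins. There is no depth.
- env.sign_off(): hands the job in, once; it reports no verdict.
The state is a dict: "time_s": time; "joint_positions": joint angles; "joint_velocities": joint speeds; "joint_torque": joint torques, N m; "tool_pos": TCP position; "eef_rot": TCP orientation; "wrist_force": force on the tool from outside, world axes, zero at the start; "wrist_torque": the same for the moment, N m; "grip_width": opening from 0.0 (shut) to 1.0 (fully open).
Only numpy, scipy, OpenCV 4.12 (cv2) and the standard library are available. Lean on these libraries where they do the work, as an engineer would, in place of code of your own. Each camera call takes 0.05 s, during which the arm holds its last target.

### The job

Take the fattest cell from the caddy and load it in the charger: minus end in first, against the spring contact under the hood, then press the button end down until it is held under the catch. Then turn the charger's current selector from off, its end stop, two clicks clockwise. Leave the two thinner cells where they are in the caddy.

Things in the scene. Friction and masses are not known exactly. Their poses are not given: they have to be found in the camera images.
- cell: the fattest cell: dark grey cylinder 26 mm in diameter, 65 mm long (63 mm body plus a steel button, 10 mm wide, 2 mm proud of the plus end), about 92 g, lying in one of the caddy's three places. Origin on its axis, midway of the 65 mm; its x axis runs along the cell to the button (plus) end
- cell_plus (a point): tip of the cell's button, on its axis
- cell_minus (a point): middle of the cell's flat minus end
- slim_cell: another cell in the caddy, 18.4 mm in diameter, 65 mm long; origin at its middle. Stays there
- small_cell: another cell in the caddy, 14.4 mm in diameter, 50.5 mm long; origin at its middle. Stays there
- caddy: fixed grey tray, 78 x 180 mm: three cells side by side along its x axis, buttons to +x, 58 mm apart along its y; origin under its centre. Cells lie on its plate, 5 mm above the bench, between low teeth (tops 14 mm above the bench, 22 to 29 mm either side of a cell's middle); between the two rows of teeth there is room for fingers
- charger: fixed dark charger, 150 (x) by 190 (y) mm, flat top 40 mm above the bench; origin at the centre of its underside; x runs along the bay from spring contact to fixed contact, roughly away from the robot. Bay centre line at y = +42 mm: a trough, 26 mm wide, edges only 5 mm high, sides open for fingers; a cell in it has its underside level with the charger's top
- hood_edge (a point): middle of the lower front edge of the hood's roof over the spring contact: charger x = -24, y = 42 mm, 31 mm above the top. Hood from x = -50 to -24 mm, clear width 32 mm, outside 40 mm wide, 35 mm high. Hood to catch lip is 56 mm, less than the cell: it can only go in tilted, button end high, sliding under the hood along its own axis at about 34 degrees (25 to 38)
- catch_lip (a point): lip of the catch over the fixed contact: charger x = 32.5, y = 42 mm, 29 mm above the top. Underside at 27.5 mm; a slick ramp climbs from it to a crown 3 mm farther, 7.5 mm higher; cheeks 34 mm apart, 38 mm high. A cell set on the spring contact rests its button end on the ramp at about 35 degrees and stays when let go; pressed down there (10 to 20 N, a little towards the spring) it snaps under
- bay_plus (a point): face of the fixed contact, where the button's tip finally rests: charger x = 37, y = 42 mm, 13 mm above the charger's top
- bay_minus (a point): where the middle of the minus end finally is: charger x = -28, y = 42 mm, 13 mm above the charger's top
- spring_contact (a joint): travel of the domed spring contact (10 mm wide, on the bay's centre line, 13 mm above the top), m: 0 = free, the dome's tip 1.5 mm to +x of bay_minus; about 0.0015 with the cell in place, end of travel 0.010; 2.4 N at 0, 0.3 N more per mm
- dial (a joint): the current selector, rad: 0 = off, at its end stop, where it starts; grows turning clockwise seen from above; clicks (stable places) at 0, 0.7, 1.4 and 2.1 (other end stop). Turning takes about 0.07 N m
- dial_grip (a point): on the selector's axis (charger x = -25, y = -50 mm), 16 mm above the charger's top: the middle of its grip bar, 34 mm long, 10 mm wide, from 6 to 24 mm above the charger's top on a 34 mm disc. At joint 0 the bar lies 1.05 rad counter-clockwise (seen from above) from the charger's x axis; with the joint it turns clockwise
Things that resemble listed ones, but are neither listed nor needed, are in the scene too. What is shaped like the cell but green or yellow is not meant.

How it is judged:
On the way:
1. the cell is held in the bay, button end at the fixed contact under the catch, with the selector still off (distance between cell_plus and bay_plus below 0.004 m and distance between cell_minus and bay_minus below 0.004 m and value of joint dial below 0.25 rad), for 0.2 s.
At the end, for the whole second after the job is handed in: the fattest cell lies in the charger's bay, held under the catch: its button tip within 4 mm of the fixed contact point and its minus end within 4 mm of its place, at rest; the selector rests at its second click from off (1.2 to 1.6 rad); the two thinner cells are within 30 mm of where they started (distance between cell_plus and bay_plus below 0.004 m and distance between cell_minus and bay_minus below 0.004 m and linear speed of cell below 0.02 m/s and value of joint dial between 1.2 and 1.6 rad and distance of each of slim_cell, small_cell from where it was at the start of the episode below 0.03 m); the robot touches nothing.
It fails at once if a thinner cell is taken out of the caddy or knocked more than 5 cm away (distance of any of slim_cell, small_cell from where it was at the start of the episode above 0.05 m).
It also fails if it takes over 58 s, if anything falls off the work surface, if the arm or the gripper's body presses on something with over 40 N, if the wrist force passes 120 N, or if a joint passes its speed limit or range.

## Working session

There is one attempt and no reset: what is moved stays moved. The work goes in short steps, Python scripts to look and compute and a shell command to move; the robot and the scene stay as the last step left them, time stands still between calls to the robot, and variables do not carry over. Pictures are saved under pics/ and viewed, and the job is handed in when it is done.

```bash
ls; mkdir -p pics; python3 - <<'E'
from bench import env
import cv2
o=env.get_obs();print(o)
for n in["side","top","wrist"]:
    c=env.capture(n);cv2.imwrite(f"pics/{n}0.png",c["frame"][:,:,::-1]);print(n,c["fov_y"],c["cx"],c["cy"],c["dist"],c["extrinsics"])
E
```

```text
pics
{'time_s': 0.0, 'joint_positions': array([-1.48118443e+00,  3.26939888e-01, -1.93594543e-01,  1.05197735e+00,
        1.17466901e-05,  1.43657777e+00]), 'joint_velocities': array([-0.00062907, -0.00018367, -0.00062962,  0.00095509, -0.00075541,
       -0.00073453]), 'joint_torque': array([ 2.20745715e-03, -4.43397546e+01,  2.62440473e+01,  1.54809561e-02,
       -2.97425879e-05,  4.64695461e-06]), 'tool_pos': array([ 0.12203667, -0.53573112,  0.24949992]), 'eef_rot': array([3.00052663, 1.56908084, 1.65356075]), 'wrist_force': array([-0.63361056, -0.11844456, -0.19780804]), 'wrist_torque': array([-0.01287022, -0.00044132, -0.0785813 ]), 'grip_width': 0.9978570902453894}
side 42.86952012599006 322.80172677152615 234.5962121448749 [-0.07484338  0.          0.          0.          0.        ] [[-0.96831932  0.18943082 -0.16270726  0.33620474]
 [-0.24968414 -0.74474119  0.6188848   0.8259649 ]
 [-0.00393894  0.63990353  0.76844516  0.95373435]
 [ 0.          0.          0.          1.        ]]
top 49.5820556662547 318.90563226019185 229.60722225710828 [-0.02866901  0.          0.          0.          0.        ] [[ 1.06864756e-02  9.97297959e-01 -7.26813670e-02  4.73217676e-01]
 [-9.99941993e-01  1.07560150e-02  5.65428014e-04  1.38804987e-01]
 [ 1.34566208e-03  7.26711085e-02  9.97355052e-01  9.36966298e-01]
 [ 0.00000000e+00  0.00000000e+00  0.00000000e+00  1.00000000e+00]]
wrist 69.88735638485426 315.70073711518086 244.9260134641233 [-0.06127547  0.          0.          0.          0.        ] [[ 0.22194456  0.93336047  0.28209723  0.19519906]
 [-0.97505727  0.21304146  0.06226286 -0.51791499]
 [-0.00198471 -0.28887986  0.9573633   0.37468969]
 [ 0.          0.          0.          1.        ]]
```

View pics/side0.png

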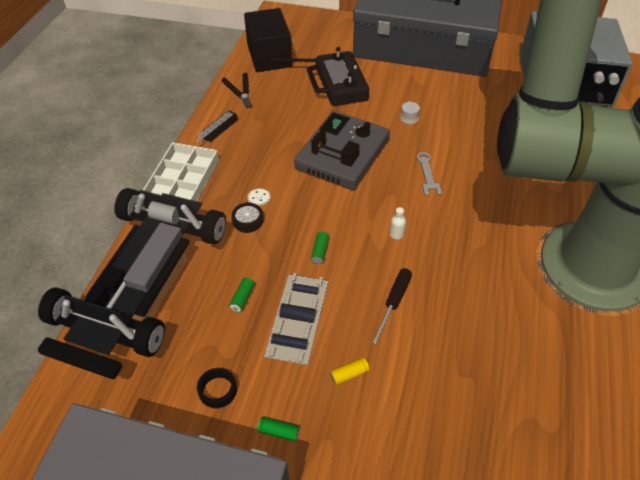

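View pics/top0.png

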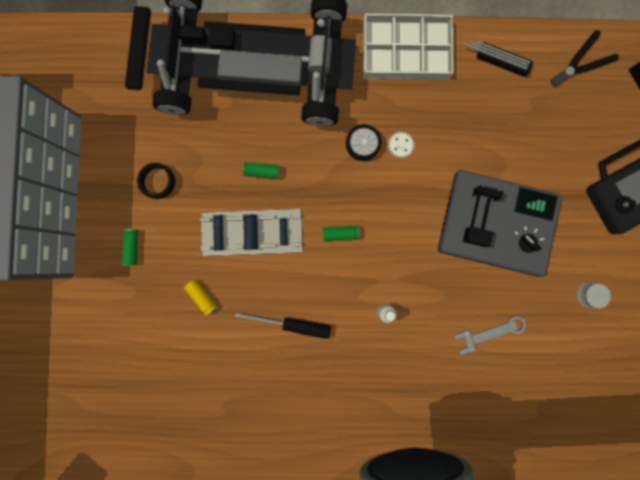

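View pics/wrist0.png

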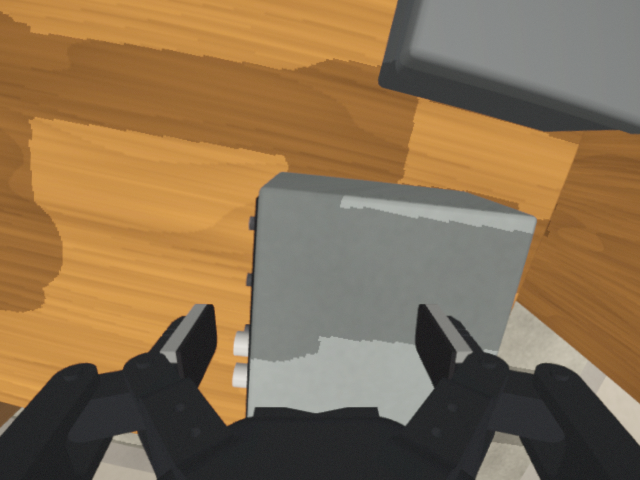

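Top view: the caddy is at about (251,232) with three dark cells at x≈218, 251 and 284. The charger is at (500,222), with its hood near (478,237), catch near (487,190) and dial near (531,241). The green and yellow cylinders are decoys. Next I'll enlarge both areas.

```bash
cat > h.py <<'E'
import numpy as np, cv2
from bench import env
from scipy.spatial.transform import Rotation as R
def K(c):
    f=240/np.tan(np.radians(c["fov_y"])/2)
    return np.array([[f,0,c["cx"]],[0,f,c["cy"]],[0,0,1.]])
def ray(c,p):
    u=cv2.undistortPoints(np.array(p,float).reshape(-1,1,2),K(c),np.array(c["dist"])).reshape(-1,2)
    d=np.c_[u[:,0],-u[:,1],-np.ones(len(u))]@c["extrinsics"][:3,:3].T
    return c["extrinsics"][:3,3],d/np.linalg.norm(d,axis=1)[:,None]
def plane(c,p,z):
    o,d=ray(c,p); return o+d*((z-o[2])/d[:,2])[:,None]
def proj(c,P):
    P=np.array(P,float).reshape(-1,3);E=c["extrinsics"];q=(P-E[:3,3])@E[:3,:3];q=q*[1,-1,-1]
    return cv2.projectPoints(q,np.zeros(3),np.zeros(3),K(c),np.array(c["dist"]))[0].reshape(-1,2)
def tri(views):
    A=np.zeros((3,3));b=np.zeros(3);L=[]
    for c,p in views:
        o,d=ray(c,[p]);d=d[0];M=np.eye(3)-np.outer(d,d);A+=M;b+=M@o;L.append((o,M))
    X=np.linalg.solve(A,b);return X,[float(np.linalg.norm(M@(X-o))) for o,M in L]
def crop(c,name,x0,y0,x1,y1,s):
    cv2.imwrite(f"pics/{name}.png",cv2.resize(c["frame"][y0:y1,x0:x1,::-1],None,fx=s,fy=s,interpolation=cv2.INTER_CUBIC))
E
python3 - <<'E'
from h import *
t=env.capture("top");s=env.capture("side")
import pickle;pickle.dump((t,s),open("c0.pkl","wb"))
crop(t,"t_caddy",190,200,310,265,6);crop(t,"t_chg",430,160,570,285,4.5)
crop(s,"s_caddy",250,260,340,370,5);crop(s,"s_chg",285,100,400,195,6)
E
```

```text
(no output)
```

View pics/t_caddy.png

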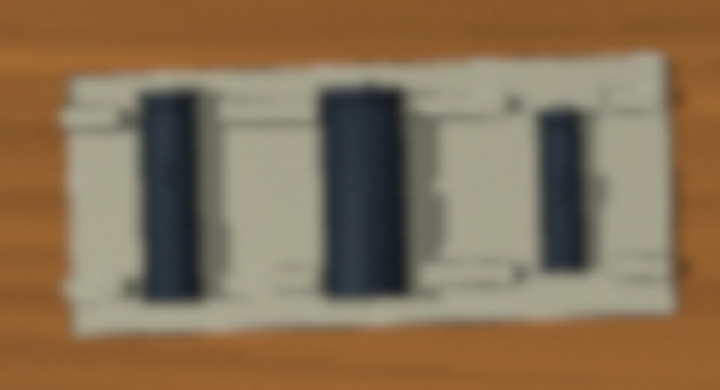

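View pics/t_chg.png

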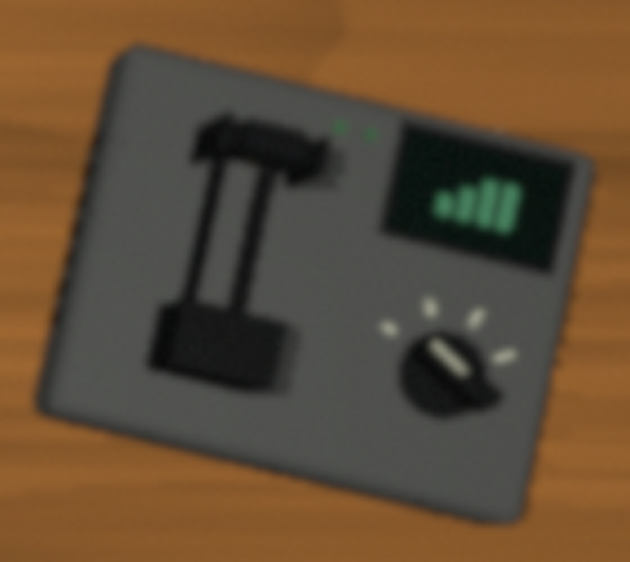

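View pics/s_chg.png

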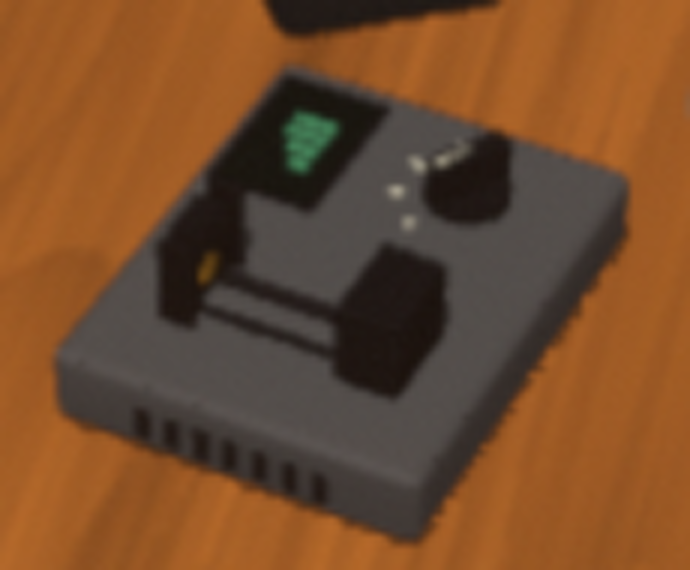

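View pics/s_caddy.png

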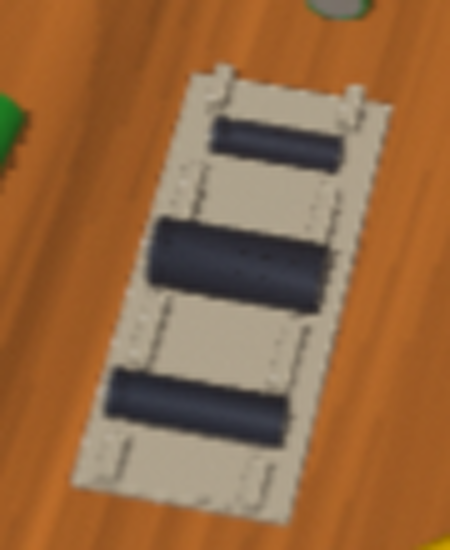

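The middle cell, at top (251,232) and side (297,313), is the widest of the three dark ones. The slim cell is at (218,232) and the small one at (284,231). Next I'll measure both poses.

```bash
cat > m1.py <<'E'
from h import *;import pickle
t,s=pickle.load(open("c0.pkl","rb"))
def blobs(c,box,thr):
    x0,y0,x1,y1=box;g=c["frame"].astype(int)[y0:y1,x0:x1]
    m=((g.sum(2)<thr)&(g[:,:,2]>=g[:,:,0]-2)).astype(np.uint8)
    n,l,st,ce=cv2.connectedComponentsWithStats(m);out=[]
    for i in range(1,n):
        if st[i,4]>60:
            ct=max(cv2.findContours((l==i).astype(np.uint8),0,2)[0],key=len)
            r=cv2.minAreaRect(ct);out.append((ce[i]+[x0,y0],st[i,4],r[1],r[2]))
    return sorted(out,key=lambda b:-b[1])
bt=blobs(t,(200,205,305,260),200);bs=blobs(s,(255,270,335,365),170)
for b in bt:print("t",b)
for b in bs:print("s",b)
for i in range(min(3,len(bt),len(bs))):
    print(tri([(t,bt[i][0]),(s,bs[i][0])]), plane(t,[bt[i][0]],0.018))
# charger outline in top: grey not wood
def outline(c,box):
    x0,y0,x1,y1=box;g=c["frame"].astype(int)[y0:y1,x0:x1]
    m=((g[:,:,0]-g[:,:,2])<22).astype(np.uint8);m=cv2.morphologyEx(m,cv2.MORPH_OPEN,np.ones((3,3)))
    ct=max(cv2.findContours(m,0,2)[0],key=cv2.contourArea);return cv2.boxPoints(cv2.minAreaRect(ct))+[x0,y0]+0.0
b=outline(t,(430,160,570,285));print(b);P=plane(t,b,0.04);print(P)
for i in range(4):print(np.linalg.norm(P[i]-P[i-1]),np.degrees(np.arctan2(*(P[i]-P[i-1])[[1,0]])))
print(P.mean(0))
k=outline(t,(190,200,310,265));P=plane(t,k,0.005);print(k);print(P,P.mean(0))
for i in range(4):print(np.linalg.norm(P[i]-P[i-1]),np.degrees(np.arctan2(*(P[i]-P[i-1])[[1,0]])))
E
python3 m1.py
```

```text
t (array([250.50930233, 231.7372093 ]), np.int32(430), (33.0, 13.0), 90.0)
t (array([218.22535211, 232.22535211]), np.int32(284), (33.0, 8.0), 90.0)
t (array([283.49342105, 231.49342105]), np.int32(152), (25.0, 5.0), 90.0)
s (array([295.98159509, 312.36196319]), np.int32(326), (33.183250427246094, 12.521982192993164), 10.30484676361084)
s (array([288.32258065, 340.93548387]), np.int32(217), (33.98823547363281, 8.9442720413208), 10.30484676361084)
s (array([304.30681818, 288.55681818]), np.int32(88), (23.67345428466797, 5.753964424133301), 9.462322235107422)
(array([0.53562354, 0.2598497 , 0.01614613]), [0.00041406149045710095, 0.00041406149045713944]) [[0.53509172 0.25952099 0.018     ]]
(array([0.53375516, 0.31787807, 0.01236219]), [0.00022276391434160198, 0.0002227639143413497]) [[0.53360365 0.31683291 0.018     ]]
(array([0.536772  , 0.20159474, 0.00971657]), [4.857895736236833e-05, 4.857895736256846e-05]) [[0.53615691 0.20102426 0.018     ]]
[[436.14725494 250.86920166]
 [456.07292938 169.06904697]
 [563.91744995 195.33886719]
 [543.99178314 277.13902283]]
[[ 0.50391702 -0.06476796  0.04      ]
 [ 0.64741672 -0.10065903  0.04      ]
 [ 0.6034006  -0.29025695  0.04      ]
 [ 0.46033571 -0.25198019  0.04      ]]
0.19221797111658007 76.89545566212892
0.14792002298800014 -14.042311358831332
0.19464015357489153 -103.06997988265792
0.14809684026803613 165.02143450989834
[ 0.55376751 -0.17691603  0.04      ]
[[240. 213.]
 [268. 213.]
 [268. 251.]
 [240. 251.]]
[[0.56962614 0.28088642 0.005     ]
 [0.57016156 0.2303656  0.005     ]
 [0.50168687 0.2291479  0.005     ]
 [0.50113283 0.27940078 0.005     ]] [0.53565185 0.25495017 0.005     ]
0.06850941983819983 1.2425671657274138
0.05052365226908071 -89.39279950338614
0.06848552334005821 -178.98120104783575
0.05025593352260399 90.63165672666486
```

```bash
cat >> h.py <<'E'
def pose():
    o=env.get_obs();return np.array(o["tool_pos"]),R.from_euler("xyz",o["eef_rot"]).as_matrix(),o
def plan(p1,R1,n,p0=None,R0=None):
    if p0 is None:p0,R0,_=pose()
    rv=R.from_matrix(R0.T@R1).as_rotvec();Rc=R0.copy();d=(np.array(p1)-p0)/n
    print("n",n,"rot/row deg",np.degrees(np.linalg.norm(rv))/n,"mm/row",1000*np.linalg.norm(d))
    for i in range(n):
        print(np.round(Rc.T@d,4).tolist(),np.round(rv/n,4).tolist());Rc=Rc@R.from_rotvec(rv/n).as_matrix()
def tool(yaw,tilt,flip=0):
    """jaw axis horizontal; tool y/z; yaw=heading of cell axis; tilt: cell nose up"""
    c=np.array([np.cos(yaw)*np.cos(tilt),np.sin(yaw)*np.cos(tilt),np.sin(tilt)])
    z=np.array([-np.sin(yaw),np.cos(yaw),0])
    x=np.cross(z,c)*1.0   # z x c
    x=-np.cross(c,z) if False else np.cross(z,c)
    if x[2]>0:x=-x
    M=np.column_stack([x,np.cross(z,x),z])
    return M@R.from_rotvec([np.pi*flip,0,0]).as_matrix()
E
python3 - <<'E'
from h import *
p,M,o=pose();print(p);print(M.round(3))
for f in(0,1):
  print(tool(np.radians(-13.5),0,f).round(3)); plan([0.45,-0.2,0.30],tool(np.radians(-13.5),0,f),13)
E
```

```text
[ 0.12204724 -0.5360207   0.24991314]
[[-0.     0.975  0.222]
 [ 0.001  0.222 -0.975]
 [-1.     0.    -0.001]]
[[ 0.    -0.972  0.233]
 [ 0.     0.233  0.972]
 [-1.     0.     0.   ]]
n 13 rot/row deg 11.821485255316746 mm/row 36.322977134955316
[-0.0038, 0.0303, -0.0196] [-0.2063, -0.0, -0.0001]
[-0.0038, 0.0337, -0.013] [-0.2063, -0.0, -0.0001]
[-0.0038, 0.0357, -0.0058] [-0.2063, -0.0, -0.0001]
[-0.0038, 0.0361, 0.0016] [-0.2063, -0.0, -0.0001]
[-0.0038, 0.035, 0.009] [-0.2063, -0.0, -0.0001]
[-0.0038, 0.0324, 0.016] [-0.2063, -0.0, -0.0001]
[-0.0039, 0.0284, 0.0223] [-0.2063, -0.0, -0.0001]
[-0.0039, 0.0233, 0.0276] [-0.2063, -0.0, -0.0001]
[-0.0039, 0.0171, 0.0318] [-0.2063, -0.0, -0.0001]
[-0.0039, 0.0102, 0.0346] [-0.2063, -0.0, -0.0001]
[-0.0039, 0.0029, 0.036] [-0.2063, -0.0, -0.0001]
[-0.0039, -0.0045, 0.0358] [-0.2063, -0.0, -0.0001]
[-0.0039, -0.0117, 0.0342] [-0.2063, -0.0, -0.0001]
[[ 0.     0.972 -0.233]
 [ 0.    -0.233 -0.972]
 [-1.     0.     0.   ]]
n 13 rot/row deg 2.0246721313162723 mm/row 36.322977134955316
[-0.0038, 0.0303, -0.0196] [0.0353, -0.0001, 0.0]
[-0.0038, 0.0296, -0.0207] [0.0353, -0.0001, 0.0]
[-0.0038, 0.0289, -0.0217] [0.0353, -0.0001, 0.0]
[-0.0038, 0.0281, -0.0227] [0.0353, -0.0001, 0.0]
[-0.0038, 0.0273, -0.0237] [0.0353, -0.0001, 0.0]
[-0.0038, 0.0264, -0.0246] [0.0353, -0.0001, 0.0]
[-0.0038, 0.0255, -0.0256] [0.0353, -0.0001, 0.0]
[-0.0038, 0.0246, -0.0264] [0.0353, -0.0001, 0.0]
[-0.0038, 0.0237, -0.0273] [0.0353, -0.0001, 0.0]
[-0.0038, 0.0227, -0.0281] [0.0353, -0.0001, 0.0]
[-0.0038, 0.0217, -0.0289] [0.0353, -0.0001, 0.0]
[-0.0038, 0.0206, -0.0296] [0.0353, -0.0001, 0.0]
[-0.0039, 0.0196, -0.0304] [0.0353, -0.0001, 0.0]
```

```bash
python3 - <<'E'
from h import *
plan([0.49,-0.16,0.28],tool(np.radians(-13.5),0,0),20)
E
```

```text
n 20 rot/row deg 7.683965415955885 mm/row 26.34796087929634
[-0.0015, 0.0221, -0.0143] [-0.1341, -0.0, -0.0001]
[-0.0015, 0.0238, -0.0112] [-0.1341, -0.0, -0.0001]
[-0.0015, 0.0251, -0.0079] [-0.1341, -0.0, -0.0001]
[-0.0015, 0.0259, -0.0045] [-0.1341, -0.0, -0.0001]
[-0.0015, 0.0263, -0.0009] [-0.1341, -0.0, -0.0001]
[-0.0015, 0.0262, 0.0026] [-0.1341, -0.0, -0.0001]
[-0.0015, 0.0256, 0.0061] [-0.1341, -0.0, -0.0001]
[-0.0015, 0.0246, 0.0094] [-0.1341, -0.0, -0.0001]
[-0.0015, 0.0231, 0.0126] [-0.1341, -0.0, -0.0001]
[-0.0015, 0.0212, 0.0156] [-0.1341, -0.0, -0.0001]
[-0.0015, 0.0189, 0.0183] [-0.1341, -0.0, -0.0001]
[-0.0015, 0.0163, 0.0206] [-0.1341, -0.0, -0.0001]
[-0.0015, 0.0134, 0.0226] [-0.1341, -0.0, -0.0001]
[-0.0015, 0.0102, 0.0242] [-0.1341, -0.0, -0.0001]
[-0.0015, 0.0069, 0.0254] [-0.1341, -0.0, -0.0001]
[-0.0015, 0.0035, 0.0261] [-0.1341, -0.0, -0.0001]
[-0.0015, -0.0001, 0.0263] [-0.1341, -0.0, -0.0001]
[-0.0015, -0.0036, 0.0261] [-0.1341, -0.0, -0.0001]
[-0.0015, -0.007, 0.0253] [-0.1341, -0.0, -0.0001]
[-0.0015, -0.0104, 0.0242] [-0.1341, -0.0, -0.0001]
```

```bash
python3 -m handwheel '{"hand":[0.085,0.085,0.085,0.085,0.085],"xyz":[[-0.0015,0.022,-0.014],[-0.0015,0.024,-0.011],[-0.0015,0.025,-0.008],[-0.0015,0.026,-0.0045],[-0.0015,0.026,-0.001]],"rot":[[-0.134,0,0],[-0.134,0,0],[-0.134,0,0],[-0.134,0,0],[-0.134,0,0]]}' 
python3 -m handwheel '{"hand":[0.085,0.085,0.085,0.085,0.085],"xyz":[[-0.0015,0.026,0.0025],[-0.0015,0.0256,0.006],[-0.0015,0.0246,0.0095],[-0.0015,0.023,0.0125],[-0.0015,0.021,0.0155]],"rot":[[-0.134,0,0],[-0.134,0,0],[-0.134,0,0],[-0.134,0,0],[-0.134,0,0]]}' 
python3 -m handwheel '{"hand":[0.085,0.085,0.085,0.085,0.085],"xyz":[[-0.0015,0.019,0.018],[-0.0015,0.016,0.0205],[-0.0015,0.0135,0.0225],[-0.0015,0.010,0.024],[-0.0015,0.007,0.0255]],"rot":[[-0.134,0,0],[-0.134,0,0],[-0.134,0,0],[-0.134,0,0],[-0.134,0,0]]}' 
python3 -m handwheel '{"hand":[0.085,0.085,0.085,0.085,0.085],"xyz":[[-0.0015,0.0035,0.026],[-0.0015,0,0.026],[-0.0015,-0.0035,0.026],[-0.0015,-0.007,0.025],[-0.0015,-0.0105,0.024]],"rot":[[-0.134,0,0],[-0.134,0,0],[-0.134,0,0],[-0.134,0,0],[-0.134,0,0]]}' 
python3 -m handwheel '{"hand":[0.085,0.085],"xyz":[[0,0,0],[0,0,0]],"rot":[[0,0,0],[0,0,0]]}' 
python3 - <<'E'
from h import *
import pickle
p,M,o=pose();print(p,o["joint_positions"].round(2));print(M.round(3))
c=env.capture("wrist");pickle.dump(c,open("w1.pkl","wb"));cv2.imwrite("pics/w1.png",c["frame"][:,:,::-1])
E
```

```text
time_s: 0.75
tool_pos: [0.2145, -0.4418, 0.2578]
eef_rot: [1.979, 1.571, 1.308]
wrist_force: [0.4, -0.1, 0.9]
grip_width: 1.0
time_s: 1.25
tool_pos: [0.3062, -0.3481, 0.2653]
eef_rot: [-0.411, 1.571, -0.413]
wrist_force: [-0.2, -0.6, -0.5]
grip_width: 0.996
time_s: 1.75
tool_pos: [0.3977, -0.2546, 0.2728]
eef_rot: [-1.882, 1.571, -1.213]
wrist_force: [0.9, 0.0, -0.4]
grip_width: 0.994
time_s: 2.25
tool_pos: [0.4893, -0.1614, 0.2803]
eef_rot: [2.094, 1.571, -2.85]
wrist_force: [0.1, -0.2, 0.6]
grip_width: 0.995
time_s: 2.45
tool_pos: [0.4886, -0.162, 0.2801]
eef_rot: [1.988, 1.57, -2.962]
wrist_force: [-0.8, 0.2, -0.1]
grip_width: 0.994
[ 0.48857896 -0.16197647  0.28005344] [-0.46  0.24 -0.23  1.1  -0.   -0.23]
[[-0.001 -0.972  0.236]
 [-0.     0.236  0.972]
 [-1.     0.001 -0.   ]]
```

View pics/w1.png

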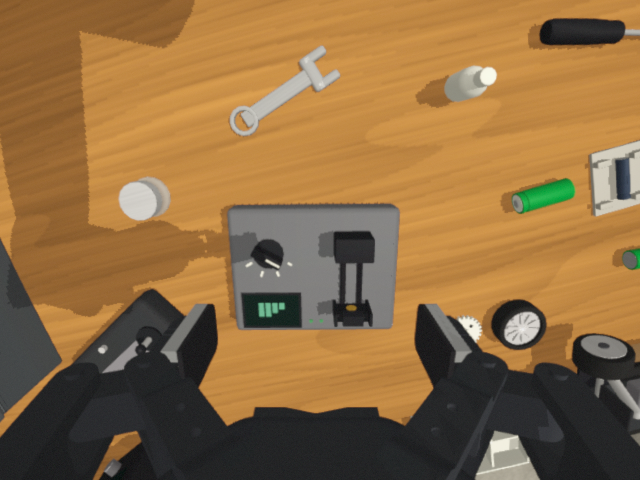

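Wrist view: charger top spans (229,206) to (398,328), hood (354,247), catch (352,312), dial (267,255). Next I'll refine its pose on the z=0.04 plane and triangulate points against the other views.

```bash
cat > m2.py <<'E'
from h import *;import pickle
t,s=pickle.load(open("c0.pkl","rb"));w=pickle.load(open("w1.pkl","rb"))
def rect(c,box,z):
    x0,y0,x1,y1=box;g=c["frame"].astype(int)[y0:y1,x0:x1]
    m=((g[:,:,0]-g[:,:,2])<22).astype(np.uint8);m=cv2.morphologyEx(m,cv2.MORPH_OPEN,np.ones((5,5)))
    ct=max(cv2.findContours(m,0,1)[0],key=cv2.contourArea).reshape(-1,2)+[x0,y0]
    P=plane(c,ct,z)[:,:2];r=cv2.minAreaRect((P*1000).astype(np.float32));return r
print("w",rect(w,(222,198,405,331),0.04));print("t",rect(t,(430,160,570,285),0.04))
crop(w,"w1c",215,195,415,340,4)
E
python3 m2.py
```

```text
w ((553.7858276367188, -178.1665802001953), (186.2640838623047, 150.79527282714844), 76.73873138427734)
t ((553.9341430664062, -176.20538330078125), (191.10671997070312, 147.959716796875), 76.89285278320312)
```

View pics/w1c.png

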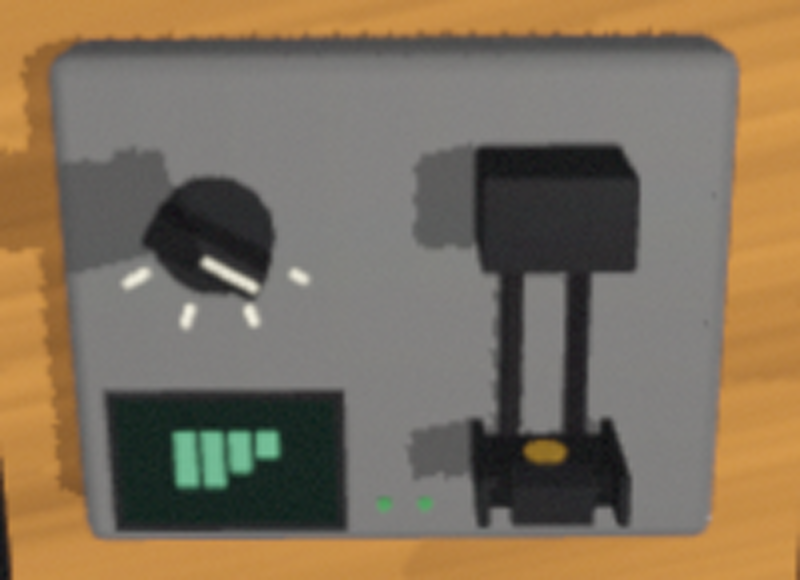

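```bash
cat >> h.py <<'E'
CH=np.array([0.554,-0.177]);CY=np.radians(-13.2)
def ch(x,y,z):
    c,s=np.cos(CY),np.sin(CY);return [CH[0]+(c*x-s*y)/1000,CH[1]+(s*x+c*y)/1000,.04+z/1000]
E
cat > ov.py <<'E'
from h import *;import pickle,sys
def overlay(c,name,box,s):
    x0,y0,x1,y1=box;im=cv2.resize(c["frame"][y0:y1,x0:x1,::-1],None,fx=s,fy=s,interpolation=cv2.INTER_CUBIC)
    for pts,col in [([ch(-75,-95,0),ch(75,-95,0),ch(75,95,0),ch(-75,95,0)],(0,0,255)),
      ([ch(-24,22,35),ch(-24,62,35),ch(-50,62,35),ch(-50,22,35)],(0,255,255)),
      ([ch(37,42,13)],(255,0,255)),([ch(32.5,42-17,38),ch(32.5,42+17,38)],(255,255,0)),
      ([ch(-25+17*np.cos(1.05),-50+17*np.sin(1.05),24),ch(-25-17*np.cos(1.05),-50-17*np.sin(1.05),24)],(0,255,0))]:
        for q in proj(c,pts):cv2.circle(im,tuple(int(v) for v in (q-[x0,y0]+.5)*s),3,col,1)
    cv2.imwrite(f"pics/{name}.png",im)
if __name__=="__main__":
    t,s=pickle.load(open("c0.pkl","rb"));w=pickle.load(open("w1.pkl","rb"))
    a=overlay(w,"ovw",(215,195,415,340),4);overlay(t,"ovt",(430,160,570,285),4.5);overlay(s,"ovs",(285,100,400,195),6)
    E=[cv2.imread(f"pics/ov{k}.png") for k in "ts"]
    h=450;cv2.imwrite("pics/ovts.png",np.hstack([cv2.resize(e,(400,int(e.shape[0]*400/e.shape[1])))[:330] for e in E]))
E
python3 ov.py
```

```text
(no output)
```

View pics/ovw.png

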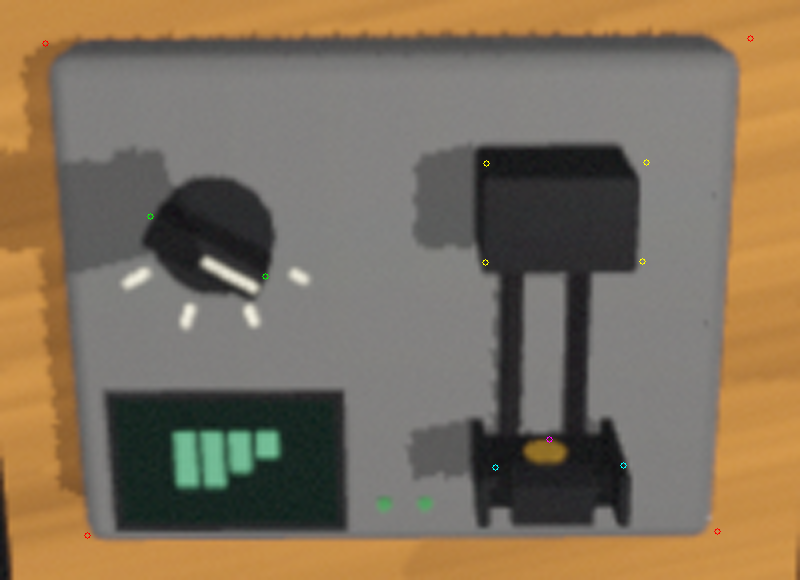

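View pics/ovts.png

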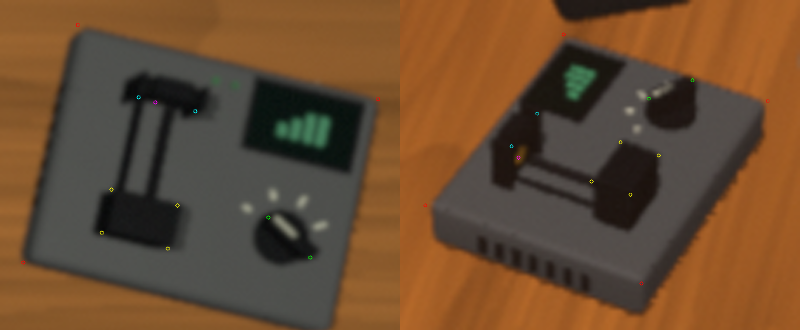

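```bash
python3 - <<'E'
from h import *;import pickle
t,s=pickle.load(open("c0.pkl","rb"))
crop(t,"t_z",455,175,555,255,8);crop(s,"s_z",300,110,385,170,9)
E
```

```text
(no output)
```

View pics/t_z.png

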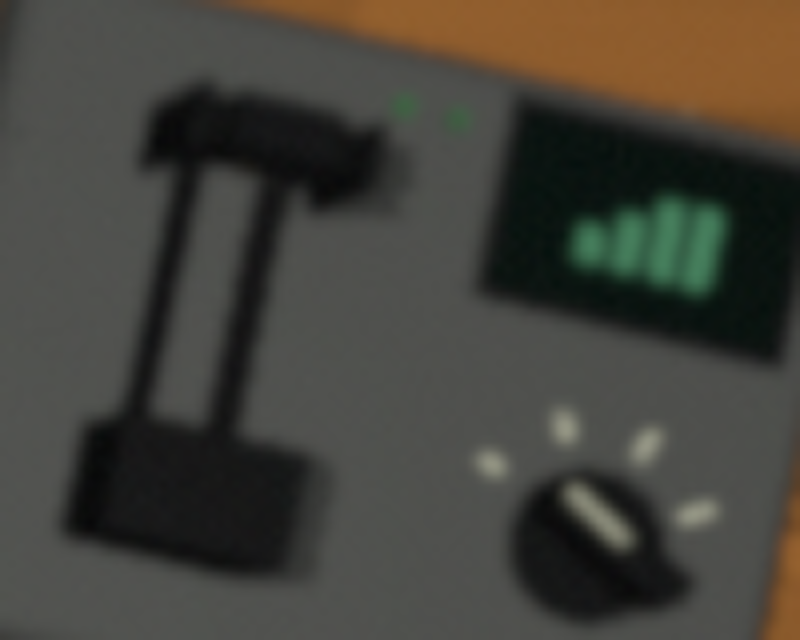

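View pics/s_z.png

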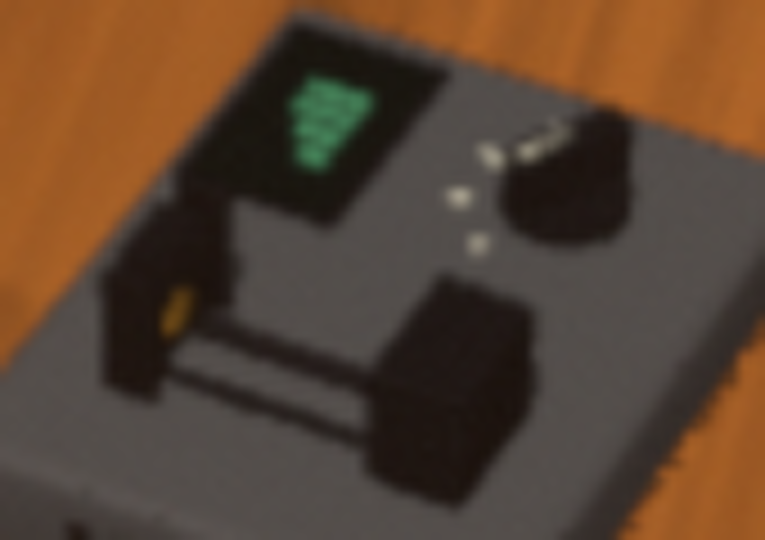

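```bash
cat > m3.py <<'E'
from h import *;import pickle
t,s=pickle.load(open("c0.pkl","rb"));w=pickle.load(open("w1.pkl","rb"))
T=lambda x,y:(t,[x/8-.5+455,y/8-.5+175]);S=lambda x,y:(s,[x/9-.5+300,y/9-.5+110]);W=lambda x,y:(w,[x/4-.5+215,y/4-.5+195])
F={"lcdA":(T(480,292),W(345,392),S(330,228)),"lcdB":(T(782,363),W(107,393),S(445,70)),"hood-":(T(310,458),W(485,271),S(440,278)),"hood+":(T(115,422),W(638,269),S(375,375))}
for k,v in F.items():
    z=.04 if k[0]=="l" else .075
    print(k,tri(v)[0].round(4),"ts",tri([v[0],v[2]])[0].round(4),"tw",tri(v[:2])[0].round(4),"ws",tri(v[1:])[0].round(4))
    print("   plane",[plane(c,[p],z)[0,:2].round(4) for c,p in v])
E
python3 m3.py
```

```text
lcdA [ 0.5745 -0.1995  0.0429] ts [ 0.5746 -0.2032  0.038 ] tw [ 0.5734 -0.198   0.0501] ws [ 0.5743 -0.1983  0.0432]
   plane [array([ 0.5748, -0.2023]), array([ 0.5774, -0.1992]), array([ 0.5736, -0.201 ])]
lcdB [ 0.5598 -0.2665  0.0422] ts [ 0.5598 -0.2689  0.0394] tw [ 0.5591 -0.2649  0.0468] ws [ 0.5596 -0.2655  0.0427]
   plane [array([ 0.56  , -0.2686]), array([ 0.5616, -0.2667]), array([ 0.5594, -0.2682])]
hood- [ 0.5359 -0.1512  0.0758] ts [ 0.5356 -0.1537  0.0722] tw [ 0.5352 -0.1504  0.082 ] ws [ 0.5361 -0.1505  0.0757]
   plane [array([ 0.5356, -0.1527]), array([ 0.5379, -0.1507]), array([ 0.5348, -0.1506])]
hood+ [ 0.5432 -0.112   0.0771] ts [ 0.542  -0.1114  0.0769] tw [ 0.5437 -0.1119  0.0787] ws [ 0.5437 -0.1126  0.0768]
   plane [array([ 0.5427, -0.1118]), array([ 0.5466, -0.1126]), array([ 0.5419, -0.1135])]
```

Hood front edge middle is about (0.539, -0.132) at z≈0.076, and the screen is at z≈0.042. Both match the given 0.075 and 0.04. The wrist camera reads about 2.5 mm high in x. Next, over to the caddy.

```bash
sed -i 's/^CH=.*/CH=np.array([0.554,-0.1783]);CY=np.radians(-13.2)/' h.py; python3 - <<'E'
from h import *
plan([0.5355,0.2598,0.16],tool(np.radians(1.5),0,0),10)
E
```

```text
n 10 rot/row deg 1.5179662488245014 mm/row 44.144940550825176
[0.012, 0.0054, 0.0421] [-0.0265, -0.0, -0.0001]
[0.012, 0.0043, 0.0423] [-0.0265, -0.0, -0.0001]
[0.012, 0.0031, 0.0424] [-0.0265, -0.0, -0.0001]
[0.012, 0.002, 0.0424] [-0.0265, -0.0, -0.0001]
[0.012, 0.0009, 0.0425] [-0.0265, -0.0, -0.0001]
[0.012, -0.0002, 0.0425] [-0.0265, -0.0, -0.0001]
[0.012, -0.0013, 0.0425] [-0.0265, -0.0, -0.0001]
[0.012, -0.0025, 0.0424] [-0.0265, -0.0, -0.0001]
[0.012, -0.0036, 0.0423] [-0.0265, -0.0, -0.0001]
[0.012, -0.0047, 0.0422] [-0.0265, -0.0, -0.0001]
```

```bash
python3 -m handwheel '{"hand":[0.085,0.085,0.085,0.085,0.085],"xyz":[[0.012,0.0054,0.042],[0.012,0.0043,0.0423],[0.012,0.003,0.0424],[0.012,0.002,0.0424],[0.012,0.001,0.0425]],"rot":[[-0.0265,0,0],[-0.0265,0,0],[-0.0265,0,0],[-0.0265,0,0],[-0.0265,0,0]]}' 
python3 -m handwheel '{"hand":[0.06,0.06,0.06,0.06,0.06],"xyz":[[0.012,0,0.0425],[0.012,-0.0013,0.0425],[0.012,-0.0025,0.0424],[0.012,-0.0036,0.0423],[0.012,-0.0047,0.0422]],"rot":[[-0.0265,0,0],[-0.0265,0,0],[-0.0265,0,0],[-0.0265,0,0],[-0.0265,0,0]]}' 
python3 -m handwheel '{"hand":[0.06,0.06],"xyz":[[0,0,0],[0,0,0]],"rot":[[0,0,0],[0,0,0]]}' 
python3 - <<'E'
from h import *
import pickle
p,M,o=pose();print(p,o["joint_positions"].round(2),o["grip_width"]);print(M.round(3))
c=env.capture("wrist");pickle.dump(c,open("w2.pkl","wb"));cv2.imwrite("pics/w2.png",c["frame"][:,:,::-1])
print(proj(c,p),proj(c,p+.019*M[:,0]))
E
```

```text
time_s: 3.0
tool_pos: [0.5117, 0.0492, 0.22]
eef_rot: [-2.518, 1.57, -1.055]
wrist_force: [1.4, 0.2, 0.3]
grip_width: 0.994
time_s: 3.5
tool_pos: [0.5355, 0.2603, 0.1599]
eef_rot: [-2.846, 1.57, -1.249]
wrist_force: [1.0, -0.7, 1.4]
grip_width: 0.705
time_s: 3.7
tool_pos: [0.5348, 0.2595, 0.1597]
eef_rot: [2.253, 1.569, -2.432]
wrist_force: [0.3, -0.3, 0.8]
grip_width: 0.701
[0.53483328 0.25946239 0.15967231] [ 0.33  0.48 -0.2   0.89 -0.    0.3 ] 0.7013447534131375
[[-0.001 -1.    -0.027]
 [-0.001 -0.027  1.   ]
 [-1.     0.001 -0.001]]
[[311.55259794 325.61859957]] [[312.00034877 304.61222767]]
```

View pics/w2.png

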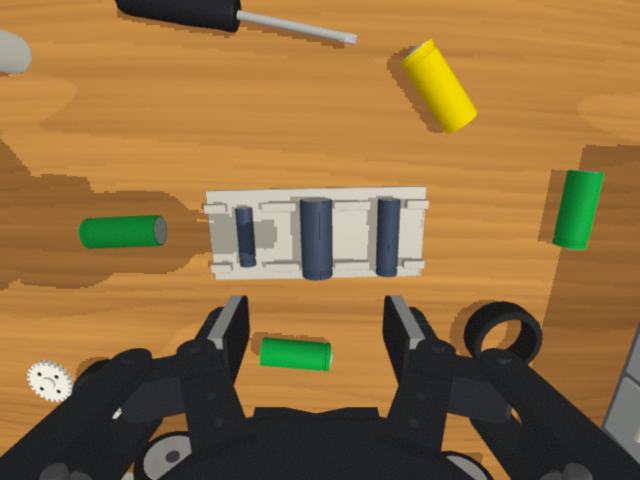

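```bash
python3 - <<'E'
from h import *;import pickle
w=pickle.load(open("w2.pkl","rb"));t,s=pickle.load(open("c0.pkl","rb"))
crop(w,"w2c",200,180,435,290,3.4)
g=w["frame"].astype(int);m=((g.sum(2)<260)&(g[:,:,2]>g[:,:,0]+4)).astype(np.uint8);m[:180]=0;m[290:]=0;m[:,:225]=0;m[:,410:]=0
n,l,st,ce=cv2.connectedComponentsWithStats(m)
for i in range(1,n):
    if st[i,4]>200:
        ct=max(cv2.findContours((l==i).astype(np.uint8),0,1)[0],key=len).reshape(-1,2)
        P=plane(w,ct,.018)[:,:2]*1000;r=cv2.minAreaRect(P.astype(np.float32));print(st[i],ce[i],r)
bt={"fat":[250.5,231.7],"slim":[218.2,232.2]}
E
```

```text
[ 376  199   24   77 1543] [387.23201555 236.95787427] ((535.651611328125, 319.1600646972656), (64.10262298583984, 17.231203079223633), 2.664872169494629)
[ 300  200   33   80 2012] [315.66053678 241.09691849] ((539.29443359375, 261.7426452636719), (66.87545776367188, 24.839031219482422), 3.126044988632202)
[236 208  20  59 858] [245.3951049  237.75291375] ((538.3569946289062, 204.39503479003906), (48.530601501464844, 12.976572036743164), 2.5641417503356934)
```

View pics/w2c.png

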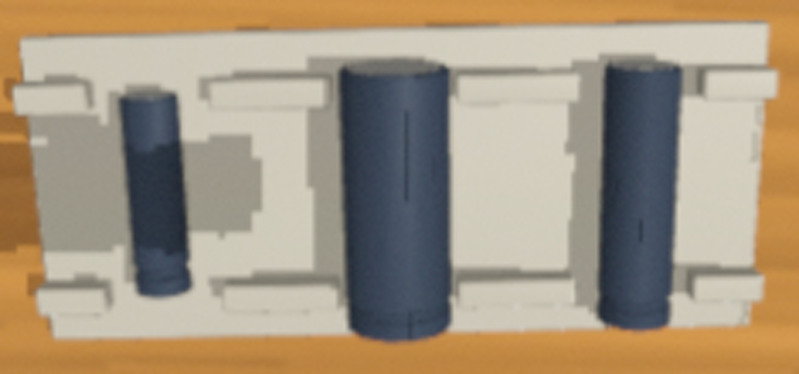

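The middle cell, at (316,238) in the wrist view, is the widest of the three. Its flat minus end is at the top of the image (robot side) and its grooved button end at the bottom (+x). It sits at about (0.5355, 0.260). Descending.

```bash

python3 -m handwheel '{"hand":[0.05,0.05,0.05,0.05,0.05],"xyz":[[0.03,-0.0007,0.0005],[0.03,0,0],[0.03,0,0],[0.02,0,0],[0.01,0,0]],"rot":[[-0.008,0,0],[0,0,0],[0,0,0],[0,0,0],[0,0,0]]}' 
python3 -m handwheel '{"hand":[0.05,0.05,0.05],"xyz":[[0.008,0,0],[0.005,0,0],[0,0,0]],"rot":[[0,0,0],[0,0,0],[0,0,0]]}' 
python3 - <<'E'
from h import *
p,M,o=pose();print(p,o["wrist_force"],o["grip_width"])
c=env.capture("wrist");crop(c,"w3",100,100,540,400,1.8)
E
```

```text
time_s: 4.25
tool_pos: [0.5353, 0.258, 0.039]
eef_rot: [1.989, 1.568, -2.692]
wrist_force: [0.1, 0.7, 0.6]
grip_width: 0.585
time_s: 4.55
tool_pos: [0.5363, 0.26, 0.0276]
eef_rot: [-1.437, 1.57, 0.168]
wrist_force: [0.7, 0.6, -0.2]
grip_width: 0.583
[0.53630651 0.26004127 0.02756148] [ 0.70739533  0.5972235  -0.2072731 ] 0.5831855077048208
```

View pics/w3.png

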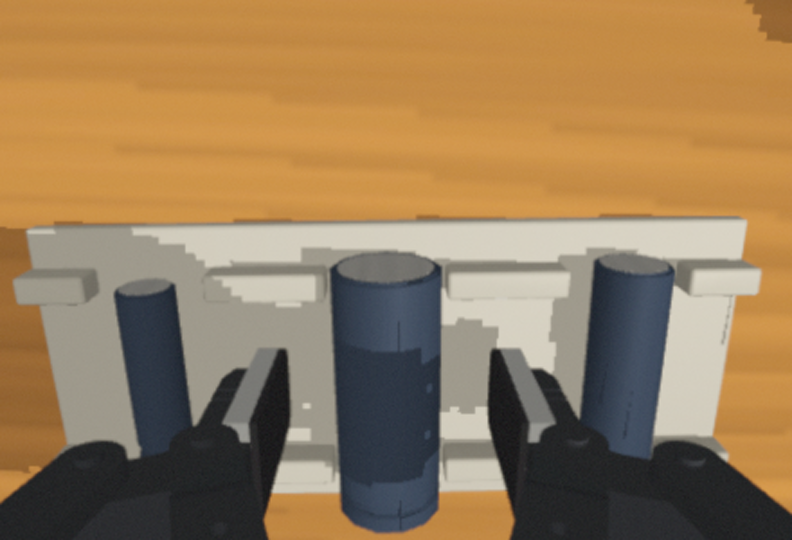

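The jaws straddle the fat cell evenly and clear the neighbours. Closing now.

```bash

python3 -m handwheel '{"hand":[0.02,0.02,0.02,0.02,0.02],"xyz":[[0,0,0],[0,0,0],[0,0,0],[0,0,0],[0,0,0]],"rot":[[0,0,0],[0,0,0],[0,0,0],[0,0,0],[0,0,0]]}' 40
python3 -m handwheel '{"hand":[0.02,0.02,0.02,0.02,0.02],"xyz":[[0,0,0],[-0.005,0,0],[-0.02,0,0],[-0.03,0,0],[-0.03,0,0]],"rot":[[0,0,0],[0,0,0],[0,0,0],[0,0,0],[0,0,0]]}' 
python3 - <<'E'
from h import *
import pickle
p,M,o=pose();print(p,o["wrist_force"],o["grip_width"]*.0854)
c=env.capture("wrist");pickle.dump((c,p,M),open("w4.pkl","wb"));crop(c,"w4",100,100,540,400,1.8)
print(proj(c,[p,p+.01*M[:,0]-.0325*M[:,1],p+.01*M[:,0]+.0325*M[:,1]]))
s=env.capture("side");pickle.dump(s,open("s4.pkl","wb"));crop(s,"s4",220,220,380,340,5)
E
```

```text
time_s: 5.1
tool_pos: [0.5366, 0.2607, 0.0282]
eef_rot: [-1.313, 1.569, 0.294]
wrist_force: [-0.8, -0.9, 5.6]
grip_width: 0.29
time_s: 5.6
tool_pos: [0.5351, 0.2602, 0.1126]
eef_rot: [1.816, 1.569, -2.861]
wrist_force: [0.8, -0.4, -1.2]
grip_width: 0.288
[0.53512915 0.26017086 0.11260722] [ 0.76188627 -0.39376535 -1.16623942] 0.024565091600849024
[[311.53264896 325.58884038]
 [312.03533414 375.68198496]
 [311.51341526 242.89718007]]
```

View pics/w4.png

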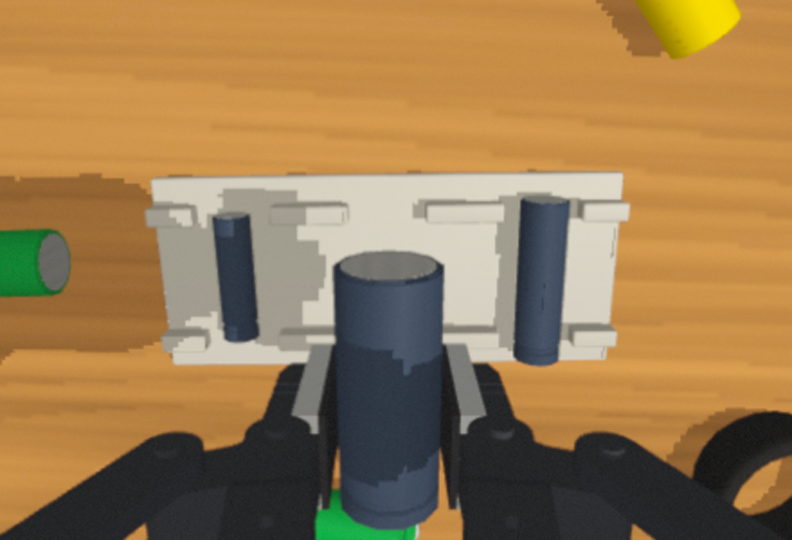

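View pics/s4.png

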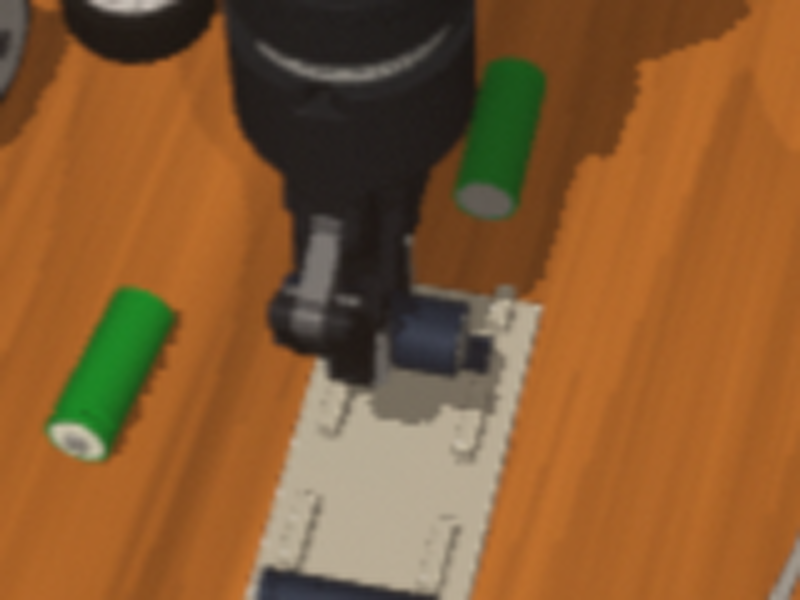

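```bash
sed -i 's/^CH=.*/CH=np.array([0.5535,-0.1785]);CY=np.radians(-13.2)/' h.py; cat >> h.py <<'E'
def ins(s,up=0,tilt=34,z0=11.5,off=9.8):
    a=np.radians(tilt);T=tool(CY,a,0);c=-T[:,1]
    m=np.array(ch(-26.5+s*np.cos(a),42,z0+s*np.sin(a)+up));C=m+.0325*c
    return C-off/1000*T[:,0],T
E
python3 - <<'E'
from h import *
P,T=ins(18,50);print(P,ins(18)[0],ins(0)[0]);print(T.round(3));plan(P,T,12)
p,M,o=pose()
E
```

```text
[ 0.57271584 -0.13986723  0.13786381] [ 0.57271584 -0.13986723  0.08786381] [ 0.55818743 -0.13645963  0.07779834]
[[ 0.544 -0.807  0.228]
 [-0.128  0.189  0.974]
 [-0.829 -0.559  0.   ]]
n 12 rot/row deg 3.068689146220802 mm/row 33.60935866648906
[-0.0018, -0.0017, -0.0335] [0.0214, 0.0068, -0.0486]
[-0.0015, -0.0025, -0.0335] [0.0214, 0.0068, -0.0486]
[-0.0011, -0.0032, -0.0334] [0.0214, 0.0068, -0.0486]
[-0.0007, -0.004, -0.0334] [0.0214, 0.0068, -0.0486]
[-0.0003, -0.0047, -0.0333] [0.0214, 0.0068, -0.0486]
[0.0002, -0.0055, -0.0332] [0.0214, 0.0068, -0.0486]
[0.0007, -0.0062, -0.033] [0.0214, 0.0068, -0.0486]
[0.0012, -0.0068, -0.0329] [0.0214, 0.0068, -0.0486]
[0.0018, -0.0074, -0.0327] [0.0214, 0.0068, -0.0486]
[0.0024, -0.008, -0.0325] [0.0214, 0.0068, -0.0486]
[0.003, -0.0086, -0.0324] [0.0214, 0.0068, -0.0486]
[0.0037, -0.0091, -0.0321] [0.0214, 0.0068, -0.0486]
```

```bash

python3 -m handwheel '{"hand":[0.02,0.02,0.02,0.02],"xyz":[[-0.01,-0.0017,-0.0335],[-0.01,-0.0025,-0.0335],[-0.001,-0.003,-0.0334],[-0.0007,-0.004,-0.0334]],"rot":[[0.0214,0.007,-0.0486],[0.0214,0.007,-0.0486],[0.0214,0.007,-0.0486],[0.0214,0.007,-0.0486]]}' 
python3 -m handwheel '{"hand":[0.02,0.02,0.02,0.02],"xyz":[[-0.0003,-0.0047,-0.0333],[0,-0.0055,-0.0333],[0.0007,-0.006,-0.033],[0.0012,-0.007,-0.033]],"rot":[[0.0214,0.007,-0.0486],[0.0214,0.007,-0.0486],[0.0214,0.007,-0.0486],[0.0214,0.007,-0.0486]]}' 
python3 -m handwheel '{"hand":[0.02,0.02,0.02,0.02,0.02],"xyz":[[0.002,-0.0074,-0.0327],[0.0024,-0.008,-0.0325],[0.003,-0.0086,-0.0324],[0.0037,-0.009,-0.032],[0,0,0]],"rot":[[0.0214,0.007,-0.0486],[0.0214,0.007,-0.0486],[0.0214,0.007,-0.0486],[0.0214,0.007,-0.0486],[0,0,0]]}' 
python3 -m handwheel '{"hand":[0.02],"xyz":[[0,0,0]],"rot":[[0,0,0]]}' 
python3 - <<'E'
from h import *
P,T=ins(18,50);plan(P,T,1)
E
```

```text
time_s: 6.1
tool_pos: [0.5462, 0.1255, 0.1357]
eef_rot: [-1.672, 1.373, -0.153]
wrist_force: [0.3, -0.1, -1.0]
grip_width: 0.288
time_s: 6.5
tool_pos: [0.5572, -0.0084, 0.1431]
eef_rot: [-1.627, 1.178, -0.195]
wrist_force: [0.3, -0.5, -0.9]
grip_width: 0.287
time_s: 7.0
tool_pos: [0.568, -0.1439, 0.15]
eef_rot: [-1.583, 0.984, -0.247]
wrist_force: [0.3, 0.4, -0.9]
grip_width: 0.286
time_s: 7.1
tool_pos: [0.5681, -0.141, 0.1499]
eef_rot: [-1.58, 0.986, -0.24]
wrist_force: [-0.3, 0.8, -0.8]
grip_width: 0.287
n 1 rot/row deg 0.5921951131038949 mm/row 12.89698905233645
[0.0123, 0.0031, 0.0022] [0.0013, -0.0055, -0.0087]
```

```bash

python3 -m handwheel '{"hand":[0.02,0.02],"xyz":[[0,-0.006,0.001],[0,0,0]],"rot":[[0.001,-0.005,-0.006],[0,0,0]]}' 
python3 - <<'E'
from h import *
import pickle
P,T=ins(18,50);plan(P,T,1)
p,M,o=pose()
c=env.capture("wrist");s=env.capture("side");pickle.dump((c,s,p,M),open("w5.pkl","wb"))
crop(c,"w5",120,120,520,420,2);crop(s,"s5",270,70,400,170,6)
E
```

```text
time_s: 7.3
tool_pos: [0.5755, -0.1403, 0.155]
eef_rot: [-1.573, 0.976, -0.229]
wrist_force: [-0.0, -0.6, -0.3]
grip_width: 0.283
n 1 rot/row deg 0.19976190038229882 mm/row 17.373427715402013
[0.0126, 0.012, -0.0002] [0.0032, 0.0008, 0.0012]
```

View pics/w5.png

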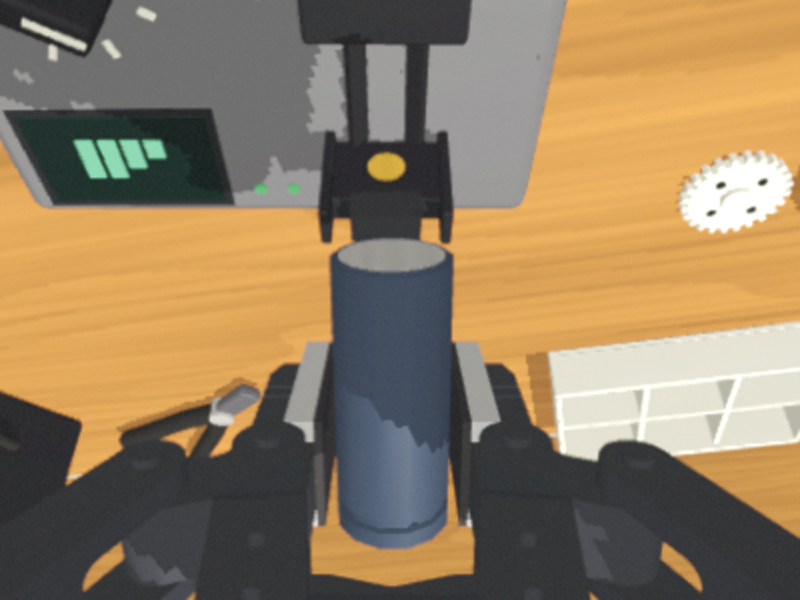

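View pics/s5.png

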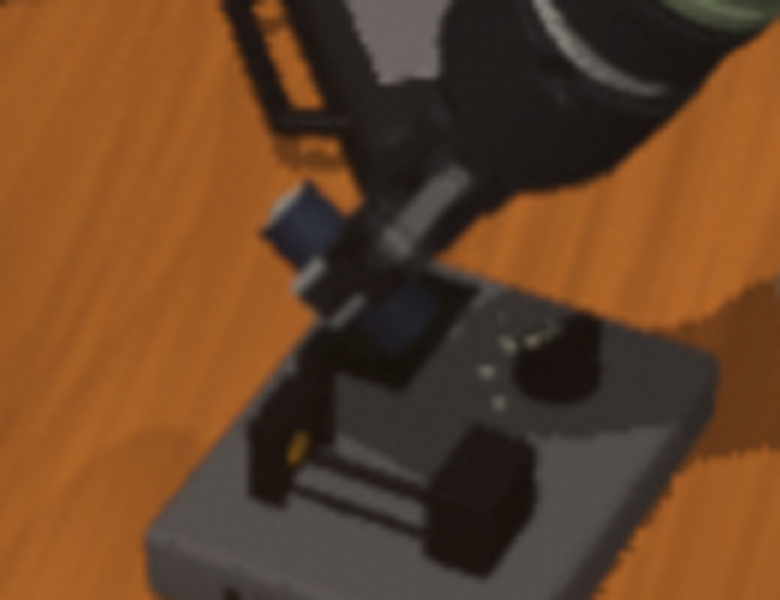

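```bash
cat > m5.py <<'E'
from h import *;import pickle
t,s0=pickle.load(open("c0.pkl","rb"));c,s,p,M=pickle.load(open("w5.pkl","rb"));c4,p4,M4=pickle.load(open("w4.pkl","rb"))
w1=pickle.load(open("w1.pkl","rb"))
print("cam",c["extrinsics"][:3,3],"tool tilt",np.degrees(np.arcsin(-M[2,1])))
def bias(c,p,M,px):
    X=p+.0098*M[:,0]+.0325*M[:,1];q=proj(c,X)[0];E=c["extrinsics"]
    d=-(E[:3,:3].T@(X-E[:3,3]))[2];f=K(c)[0,0]
    b=(np.array(px)-q)/f*d;print("depth",d,"pix",q,px,"bias mm cam(right,down)",b*1000);return b
b5=bias(c,p,M,[391/2+119.75,256/2+119.75]);b4=bias(c4,p4,M4,[389/1.8+99.7,267/1.8+99.7])
b=(b5+b4)/2
def fix(c):
    E=c["extrinsics"].copy();E[:3,3]-=E[:3,0]*b[0]-E[:3,1]*b[1];d=dict(c);d["extrinsics"]=E;return d
cf=fix(c);w1f=fix(w1)
P=lambda x,y:[x/2+119.75,y/2+119.75]
W=lambda x,y:[x/4-.5+215,y/4-.5+195]
import numpy as np
def inch(X):
    d=np.array(X[:2])-CH;c_,s_=np.cos(CY),np.sin(CY);return np.round([1000*(c_*d[0]+s_*d[1]),1000*(-s_*d[0]+c_*d[1]),1000*(X[2]-.04)],1)
for n,px,z in [("hood-",P(303,42),.075),("hood+",P(470,42),.075),("lcd+near",P(211,108),.04),("lcd+far",P(233,204),.04),("lcd-near",P(5,112),.04),("gold",P(387,166),.053)]:
    X=plane(cf,[px],z)[0];print("w5",n,X,inch(X))
for n,px,z in [("hood-",W(485,271),.075),("hood+",W(638,269),.075),("lcd+near",W(345,392),.04),("lcd-near",W(107,393),.04),("gold",W(545,452),.053)]:
    X=plane(w1f,[px],z)[0];print("w1",n,X,inch(X))
T=lambda x,y:[x/8-.5+455,y/8-.5+175]
for n,px,z in [("hood-",T(310,458),.075),("hood+",T(115,422),.075),("lcd+near",T(480,292),.04),("lcd-near",T(782,363),.04)]:
    X=plane(t,[px],z)[0];print("t",n,X,inch(X))
for n,a,bb in [("hood-",P(303,42),W(485,271)),("gold",P(387,166),W(545,452)),("lcd+near",P(211,108),W(345,392))]:
    X,r=tri([(cf,a),(w1f,bb)]);print("tri",n,X,inch(X),np.round(r,4))
E
python3 m5.py
```

```text
cam [ 0.44974472 -0.10913188  0.21755095] tool tilt 34.070232009241195
depth 0.13997657540515038 pix [310.85984114 242.89449519] [315.25, 247.75] bias mm cam(right,down) [1.78913122 1.97877469]
depth 0.14071854885096494 pix [311.50796858 243.0359923 ] [315.81111111111113, 248.03333333333336] bias mm cam(right,down) [1.76296493 2.0473728 ]
w5 hood- [ 0.53578324 -0.15267167  0.075     ] [-23.1  21.1  35. ]
w5 hood+ [ 0.54474816 -0.11391432  0.075     ] [-23.3  60.9  35. ]
w5 lcd+near [ 0.57436579 -0.20034365  0.04      ] [ 25.3 -16.5   0. ]
w5 lcd+far [ 0.61883396 -0.21157735  0.04      ] [ 71.2 -17.3   0. ]
w5 lcd-near [ 0.55943016 -0.26821844  0.04      ] [ 26.3 -86.   -0. ]
w5 gold [ 0.60063817 -0.14759177  0.053     ] [38.8 40.9 13. ]
w1 hood- [ 0.53542767 -0.15199806  0.075     ] [-23.6  21.7  35. ]
w1 hood+ [ 0.54412766 -0.11395288  0.075     ] [-23.9  60.7  35. ]
w1 lcd+near [ 0.57488034 -0.20038459  0.04      ] [ 25.8 -16.4  -0. ]
w1 lcd-near [ 0.5590355  -0.26777234  0.04      ] [ 25.8 -85.6  -0. ]
w1 gold [ 0.60064699 -0.14787415  0.053     ] [38.9 40.6 13. ]
t hood- [ 0.53558525 -0.15267061  0.075     ] [-23.3  21.1  35. ]
t hood+ [ 0.54267425 -0.11184219  0.075     ] [-25.8  62.4  35. ]
t lcd+near [ 0.574785   -0.20233759  0.04      ] [ 26.2 -18.3   0. ]
t lcd-near [ 0.5599944  -0.26855124  0.04      ] [ 26.9 -86.2   0. ]
tri hood- [ 0.5346236  -0.15201566  0.07700066] [-24.4  21.5  37. ] [0.0001 0.0001]
tri gold [ 0.60091748 -0.14777561  0.05261607] [39.1 40.7 12.6] [0.0001 0.0001]
tri lcd+near [ 0.57500671 -0.2005893   0.03934557] [ 26.  -16.6  -0.7] [0.0002 0.0002]
```

The cell's lateral column (315.5 px) and the bay features agree with the corrected wrist calibration. Hood and contact fit the charger model within about 1 mm. I'll lower the cell to the insertion start.

```bash
sed -i 's/^CH=.*/CH=np.array([0.5539,-0.1797]);CY=np.radians(-13.2)/' h.py; python3 - <<'E'
from h import *
P,T=ins(18,0);plan(P,T,4)
E
```

```text
n 4 rot/row deg 0.04598811071889138 mm/row 16.706527041475105
[0.0136, 0.0097, -0.0003] [0.0008, 0.0001, 0.0001]
[0.0136, 0.0097, -0.0003] [0.0008, 0.0001, 0.0001]
[0.0136, 0.0097, -0.0003] [0.0008, 0.0001, 0.0001]
[0.0136, 0.0097, -0.0003] [0.0008, 0.0001, 0.0001]
```

```bash

python3 -m handwheel '{"hand":[0.02,0.02,0.02,0.02,0.02],"xyz":[[0.0136,0.0097,-0.0003],[0.0136,0.0097,-0.0003],[0.0136,0.0097,-0.0003],[0.006,0.004,0],[0,0,0]],"rot":[[0.001,0,0],[0.001,0,0],[0,0,0],[0,0,0],[0,0,0]]}' 
python3 - <<'E'
from h import *
import pickle
P,T=ins(18,0);plan(P,T,2)
p,M,o=pose()
c=env.capture("wrist");s=env.capture("side");pickle.dump((c,s,p,M),open("w6.pkl","wb"))
crop(c,"w6",200,120,440,300,3.3);crop(s,"s6",270,70,400,170,6)
E
```

```text
time_s: 7.9
tool_pos: [0.5724, -0.1409, 0.0959]
eef_rot: [-1.57, 0.98, -0.229]
wrist_force: [-0.5, -0.1, -0.7]
grip_width: 0.286
n 2 rot/row deg 0.06863831907251103 mm/row 4.019520314509599
[0.0035, 0.0019, -0.0] [0.0, 0.0002, -0.0012]
[0.0035, 0.0019, -0.0] [0.0, 0.0002, -0.0012]
```

View pics/w6.png

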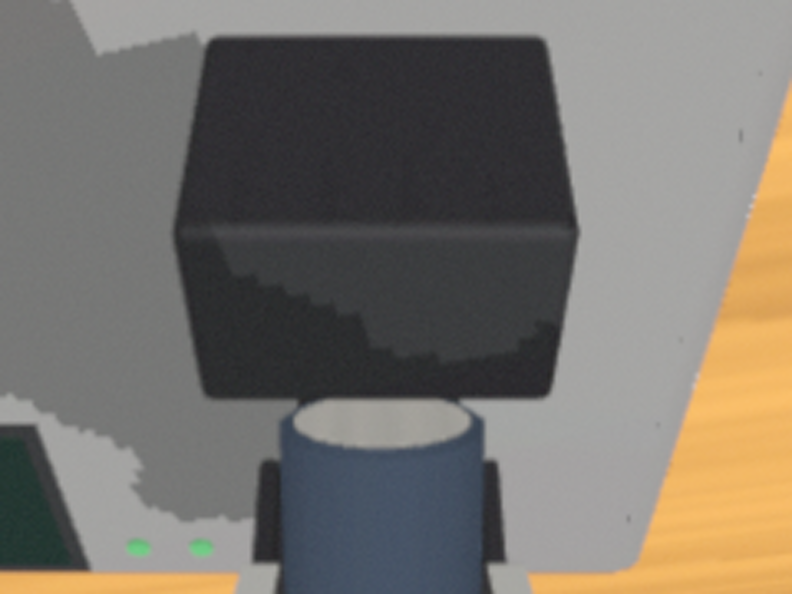

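View pics/s6.png

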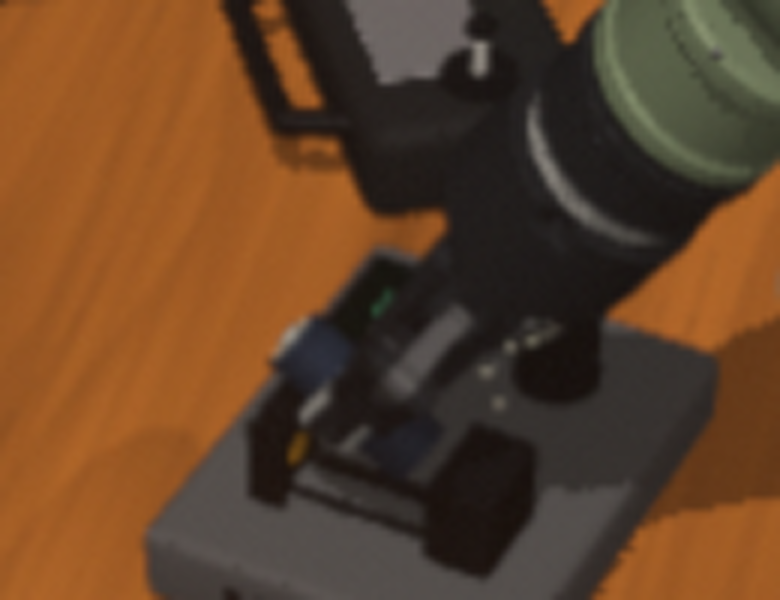

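The cell (centre column 382) is lined up with the hood (379) to within about 0.5 mm, and its minus end sits just in front of the hood's edge. Continuing down, then sliding in.

```bash

python3 -m handwheel '{"hand":[0.02,0.02,0.02,0.02],"xyz":[[0.0035,0.002,-0.0003],[0.0035,0.0018,0],[0,0,0],[0,0,0]],"rot":[[0,0,-0.001],[0,0,-0.001],[0,0,0],[0,0,0]]}' 
python3 -m handwheel '{"hand":[0.02,0.02,0.02,0.02],"xyz":[[0,0.004,0],[0,0.004,0],[0,0.003,0],[0,0,0]],"rot":[[0,0,0],[0,0,0],[0,0,0],[0,0,0]]}' 
python3 - <<'E'
from h import *
P,T=ins(0,0);plan(P,T,1)
E
```

```text
time_s: 8.4
tool_pos: [0.5737, -0.1422, 0.0891]
eef_rot: [-1.571, 0.975, -0.231]
wrist_force: [-0.4, 0.3, -1.1]
grip_width: 0.291
time_s: 8.8
tool_pos: [0.564, -0.1397, 0.0824]
eef_rot: [-1.571, 0.977, -0.231]
wrist_force: [-0.6, 0.6, -1.8]
grip_width: 0.284
n 1 rot/row deg 0.05175802028598113 mm/row 7.365409372936421
[0.0006, 0.0073, 0.0008] [-0.0005, -0.0002, 0.0007]
```

No contact so far, with 7 mm to go. Taking small steps.

```bash

python3 -m handwheel '{"hand":[0.02,0.02,0.02],"xyz":[[0,0.002,0],[0,0.002,0],[0,0,0]],"rot":[[0,0,0],[0,0,0],[0,0,0]]}' 
python3 -m handwheel '{"hand":[0.02,0.02,0.02],"xyz":[[0,0.0015,0],[0,0.0015,0],[0,0,0]],"rot":[[0,0,0],[0,0,0],[0,0,0]]}' 
python3 - <<'E'
from h import *
import pickle
P,T=ins(0,0);plan(P,T,1)
p,M,o=pose();print(o["wrist_force"])
c=env.capture("wrist");s=env.capture("side")
crop(c,"w7",200,120,440,300,3.3);crop(s,"s7",270,70,400,170,6)
E
```

```text
time_s: 9.1
tool_pos: [0.5613, -0.1392, 0.0805]
eef_rot: [-1.571, 0.976, -0.231]
wrist_force: [-0.1, -0.4, -1.4]
grip_width: 0.286
time_s: 9.4
tool_pos: [0.5604, -0.1391, 0.08]
eef_rot: [-1.571, 0.973, -0.231]
wrist_force: [1.6, -0.3, 0.2]
grip_width: 0.286
n 1 rot/row deg 0.27682538028389503 mm/row 3.1621854287269993
[0.0006, 0.0029, 0.001] [0.0001, -0.0003, 0.0048]
[ 1.57110345 -0.28616545  0.17065865]
```

View pics/w7.png

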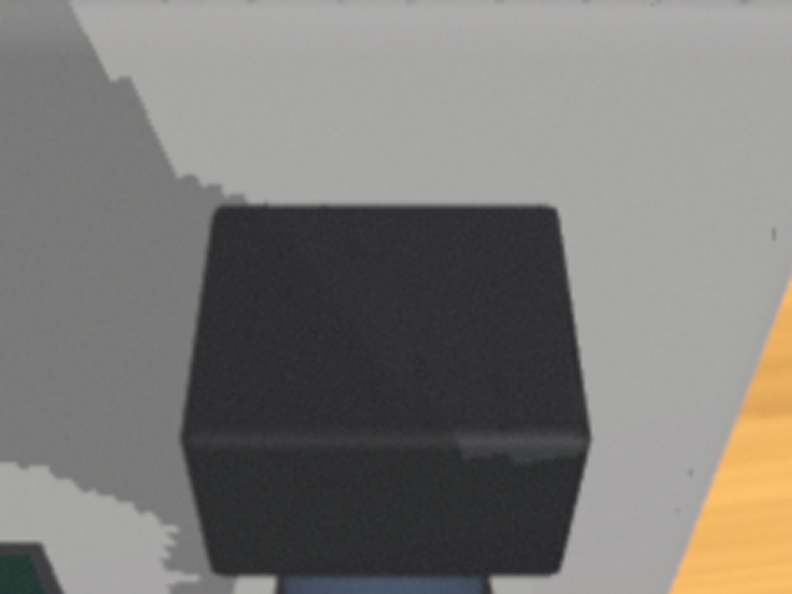

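View pics/s7.png

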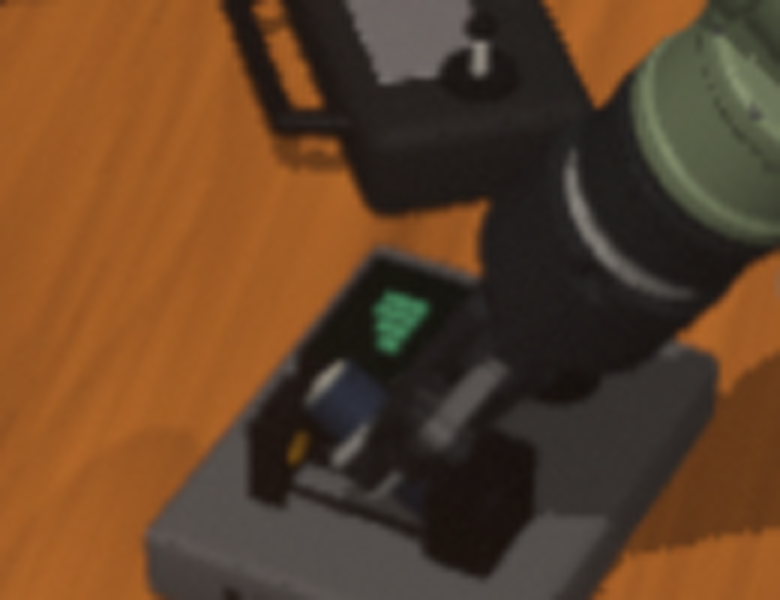

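```bash

python3 -m handwheel '{"hand":[0.02,0.02],"xyz":[[0,0.001,0],[0,0,0]],"rot":[[0,0,0],[0,0,0]]}' 
python3 - <<'E'
from h import *
P,T=ins(0,0);plan(P,T,1);print(pose()[2]["wrist_force"],pose()[2]["wrist_torque"])
E
```

```text
time_s: 9.7
tool_pos: [0.5591, -0.1389, 0.0791]
eef_rot: [-1.572, 0.974, -0.232]
wrist_force: [2.6, -0.7, 3.1]
grip_width: 0.287
n 1 rot/row deg 0.22321033970624013 mm/row 1.8921594769945973
[0.0007, 0.0014, 0.0011] [-0.0, -0.0008, 0.0038]
[ 2.63705807 -0.70493583  3.06760497] [-0.02243476 -0.17537427  0.03034361]
```

```bash

python3 -m handwheel '{"hand":[0.02,0.02],"xyz":[[0,0.001,0],[0,0,0]],"rot":[[0,0,0],[0,0,0]]}' 
python3 - <<'E'
from h import *
P,T=ins(0,0);plan(P,T,1);print(pose()[2]["wrist_force"],pose()[2]["wrist_torque"])
E
```

```text
time_s: 9.9
tool_pos: [0.558, -0.1386, 0.0783]
eef_rot: [-1.572, 0.974, -0.232]
wrist_force: [3.3, -0.9, 2.1]
grip_width: 0.288
n 1 rot/row deg 0.1875340863145587 mm/row 1.2429300696278187
[0.0006, 0.0, 0.0011] [-0.0001, -0.0007, 0.0032]
[ 3.29950555 -0.93573654  2.09491567] [-0.09760854 -0.22345545  0.00970559]
```

Force is about 4–5 N along the cell's axis, so the minus end is on the spring. I'll keep hold of the cell and swing the button end down about the minus end, pushing the spring back about 5 mm so the end clears the lip. First I'll compute the arc.

```bash
cat >> h.py <<'E'
def held(a,mx,mz,off=9.8):
    a=np.radians(a);T=tool(CY,a,0);c=-T[:,1];return np.array(ch(mx,42,mz))+.0325*c-off/1000*T[:,0],T
E
python3 - <<'E'
from h import *
L=[(34,-26.5,11.5),(31,-28,11.5),(28.5,-30,12),(26,-31.5,12.2),(20,-32,12.7),(13,-32,13.2),(6.5,-32,13.4)]
for a,b in zip(L[:-1],L[1:]):
    print(a,b);p0,R0=held(*a);p1,R1=held(*b);plan(p1,R1,1,p0,R0)
E
```

```text
(34, -26.5, 11.5) (31, -28, 11.5)
n 1 rot/row deg 3.000000000000011 mm/row 1.1694213702855054
[0.0009, 0.0008, -0.0] [0.0, -0.0, 0.0524]
(31, -28, 11.5) (28.5, -30, 12)
n 1 rot/row deg 2.499999999999997 mm/row 1.0607522089871322
[-0.0, 0.0011, -0.0] [-0.0, -0.0, 0.0436]
(28.5, -30, 12) (26, -31.5, 12.2)
n 1 rot/row deg 2.5000000000000067 mm/row 0.9845878558880791
[0.0005, 0.0008, 0.0] [-0.0, 0.0, 0.0436]
(26, -31.5, 12.2) (20, -32, 12.7)
n 1 rot/row deg 5.999999999999998 mm/row 2.8496816111336973
[0.0028, -0.0006, 0.0] [-0.0, -0.0, 0.1047]
(20, -32, 12.7) (13, -32, 13.2)
n 1 rot/row deg 7.000000000000002 mm/row 3.736720943518054
[0.0036, -0.0011, -0.0] [0.0, 0.0, 0.1222]
(13, -32, 13.2) (6.5, -32, 13.4)
n 1 rot/row deg 6.499999999999998 mm/row 3.671065504408326
[0.0035, -0.0009, -0.0] [0.0, -0.0, 0.1134]
```

```bash

python3 -m handwheel '{"hand":[0.02,0.02,0.02,0.02],"xyz":[[0.001,0.0008,0],[0,0.001,0],[0.0005,0.001,0],[0,0,0]],"rot":[[0,0,0.052],[0,0,0.044],[0,0,0.044],[0,0,0]]}' 50
python3 - <<'E'
from h import *
P,T=held(26,-31.5,12.2);plan(P,T,1);print(pose()[2]["wrist_force"],pose()[2]["wrist_torque"])
E
```

```text
time_s: 10.3
tool_pos: [0.5581, -0.1387, 0.0765]
eef_rot: [-1.572, 1.113, -0.232]
wrist_force: [5.1, -1.1, 2.2]
grip_width: 0.281
n 1 rot/row deg 0.22938236264104842 mm/row 2.1156425354736843
[0.0005, 0.0017, 0.0011] [0.0001, -0.0005, 0.004]
[ 5.07823628 -1.09898936  2.20729615] [-0.15848247 -0.54695926 -0.01364377]
```

```bash

python3 -m handwheel '{"hand":[0.02,0.02,0.02],"xyz":[[0,0.0015,0],[0.0014,0,0],[0,0,0]],"rot":[[0,0,0],[0,0,0.052],[0,0,0]]}'
python3 - <<'E'
from h import *
import pickle
P,T=held(23,-31.8,12.4);plan(P,T,1);print(pose()[2]["wrist_force"],pose()[2]["wrist_torque"])
c=env.capture("wrist");s=env.capture("side")
crop(c,"w8",200,120,440,300,3.3);crop(s,"s8",280,90,380,165,8)
E
```

```text
time_s: 10.6
tool_pos: [0.5573, -0.1385, 0.0745]
eef_rot: [-1.572, 1.165, -0.232]
wrist_force: [5.1, -0.8, 3.7]
grip_width: 0.282
n 1 rot/row deg 0.2802601707591629 mm/row 1.289711075203067
[0.0005, -0.0002, 0.0012] [0.0, -0.0006, 0.0049]
[ 5.14028663 -0.75617803  3.65695474] [-0.21581047 -0.74632749 -0.03095483]
```

View pics/s8.png

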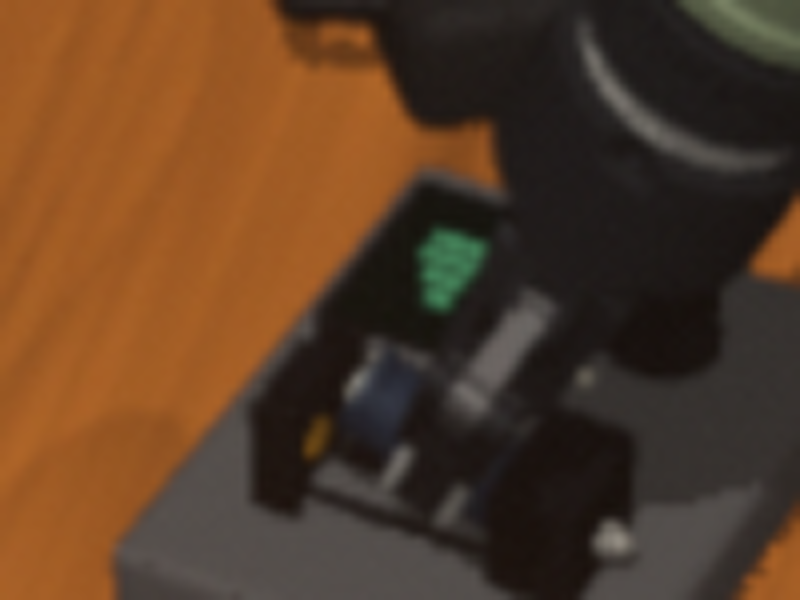

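The cell's end has cleared the lip on the bay side, and forces are around 6 N. Continuing the swing.

```bash

python3 -m handwheel '{"hand":[0.02,0.02,0.02],"xyz":[[0.0025,-0.0005,0],[0.0025,-0.0005,0],[0,0,0]],"rot":[[0,0,0.087],[0,0,0.087],[0,0,0]]}'
python3 - <<'E'
from h import *
P,T=held(13,-32,13.2);plan(P,T,1);print(pose()[2]["wrist_force"],pose()[2]["wrist_torque"])
E
```

```text
time_s: 11.0
tool_pos: [0.5608, -0.1395, 0.0701]
eef_rot: [-1.573, 1.339, -0.233]
wrist_force: [6.6, -2.7, 3.1]
grip_width: 0.282
n 1 rot/row deg 0.2714828312618491 mm/row 1.2624164410601808
[-0.0, 0.0001, 0.0013] [-0.0001, -0.0005, 0.0047]
[ 6.63423645 -2.70323368  3.12375663] [-0.21656306 -1.04966738  0.06603865]
```

```bash

python3 -m handwheel '{"hand":[0.02,0.02,0.02],"xyz":[[0.0018,-0.0005,0],[0.0017,-0.0004,0],[0,0,0]],"rot":[[0,0,0.057],[0,0,0.057],[0,0,0]]}'
python3 - <<'E'
from h import *
P,T=held(6.5,-32,13.4);plan(P,T,1);print(pose()[2]["wrist_force"],pose()[2]["wrist_torque"])
c=env.capture("wrist");s=env.capture("side")
crop(c,"w9",180,100,460,310,2.8);crop(s,"s9",280,90,380,165,8)
E
```

```text
time_s: 11.3
tool_pos: [0.562, -0.1394, 0.0662]
eef_rot: [-1.569, 1.453, -0.229]
wrist_force: [7.6, -0.7, 4.2]
grip_width: 0.283
n 1 rot/row deg 0.26654405257986924 mm/row 1.202105680467064
[-0.0005, -0.0006, 0.0009] [-0.0002, 0.0002, 0.0046]
[ 7.5790491  -0.71484421  4.20504216] [-0.20203368 -1.36189026  0.0300328 ]
```

View pics/s9.png

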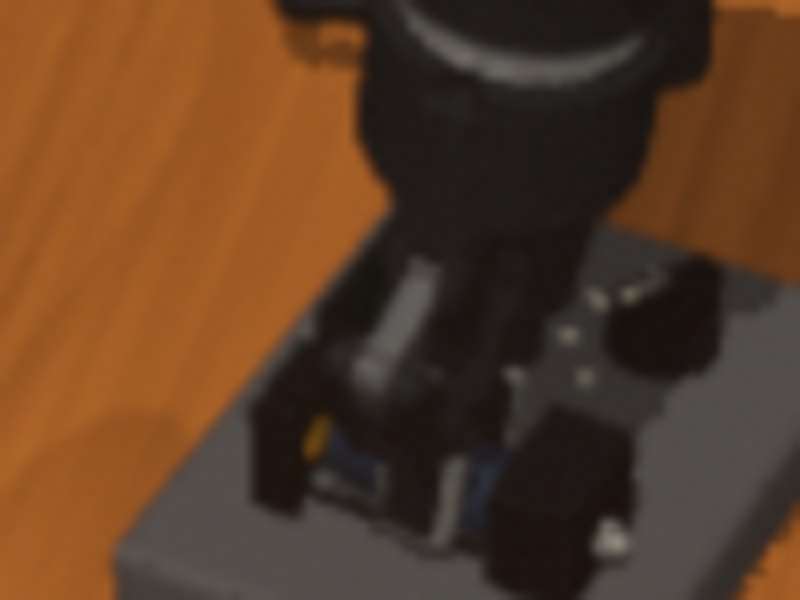

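View pics/w9.png

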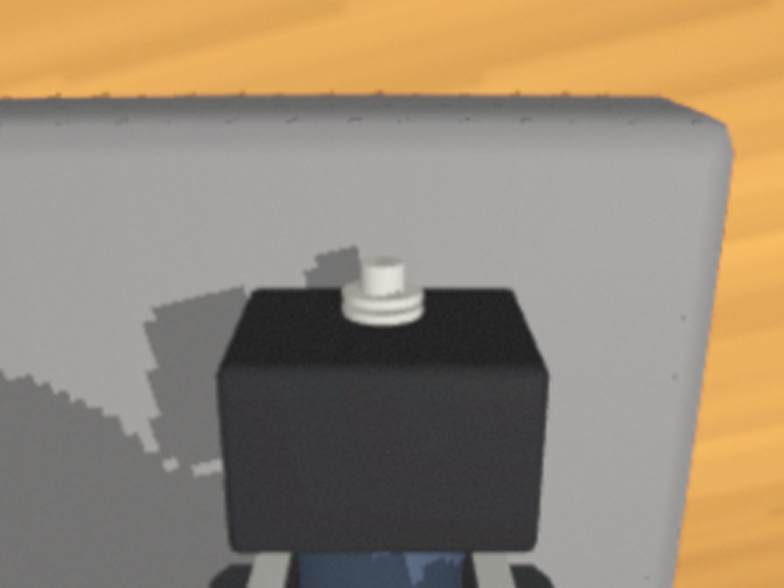

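```bash

python3 -m handwheel '{"hand":[0.02,0.02,0.02],"xyz":[[0.0012,-0.0003,-0.0003],[0.001,-0.0003,0],[0,0,0]],"rot":[[0,0,0.04],[0,0,0.04],[0,0,0]]}'
python3 - <<'E'
from h import *
p,M,o=pose();print("tilt",np.degrees(np.arcsin(-M[2,1])),"tip z",p[2]+.019*M[2,0]);P,T=held(2.4,-32,13.4);plan(P,T,1);print(o["wrist_force"],o["wrist_torque"])
E
```

```text
time_s: 11.7
tool_pos: [0.5623, -0.1394, 0.0639]
eef_rot: [-1.546, 1.533, -0.206]
wrist_force: [6.3, 0.5, 4.9]
grip_width: 0.286
tilt 2.183195619041946 tip z 0.04491707590123764
n 1 rot/row deg 0.22352276524735287 mm/row 1.5653759264484453
[-0.0006, -0.0011, 0.0009] [-0.0002, 0.0009, -0.0038]
[6.33577626 0.48967979 4.89043687] [-0.00714514 -1.25606322 -0.04976496]
```

```bash

python3 -m handwheel '{"hand":[0.02,0.02,0.02],"xyz":[[0.0008,-0.0002,0],[0.0003,0,0],[0,0,0]],"rot":[[0,0,0.035],[0,0,0.01],[0,0,0]]}'
python3 - <<'E'
from h import *
p,M,o=pose();print("tilt",np.degrees(np.arcsin(-M[2,1])),"tip z",p[2]+.019*M[2,0]);P,T=held(0,-32,13);plan(P,T,1);print(o["wrist_force"],o["wrist_torque"])
c=env.capture("wrist");s=env.capture("side")
crop(c,"w10",180,250,460,460,2.8);crop(s,"s10",280,90,380,165,8)
E
```

```text
time_s: 12.0
tool_pos: [0.5621, -0.1392, 0.0633]
eef_rot: [1.415, 1.564, 2.755]
wrist_force: [4.7, 1.1, 8.7]
grip_width: 0.285
tilt -0.36205630622830853 tip z 0.044301728691125516
n 1 rot/row deg 0.3666289138484273 mm/row 2.0146413156521517
[0.0005, -0.0018, 0.0008] [-0.0002, 0.001, -0.0063]
[4.70238384 1.08117291 8.68517166] [ 0.14042721 -1.19807684 -0.09756892]
```

View pics/s10.png

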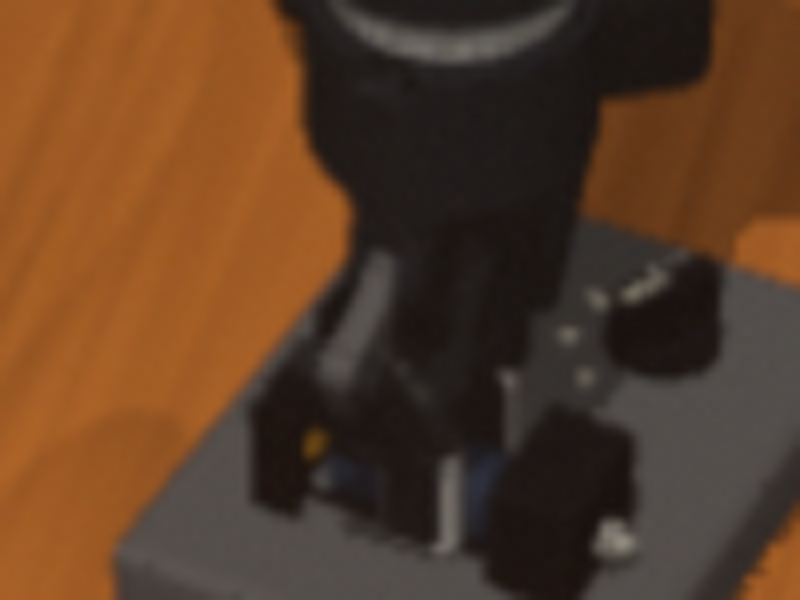

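View pics/w10.png

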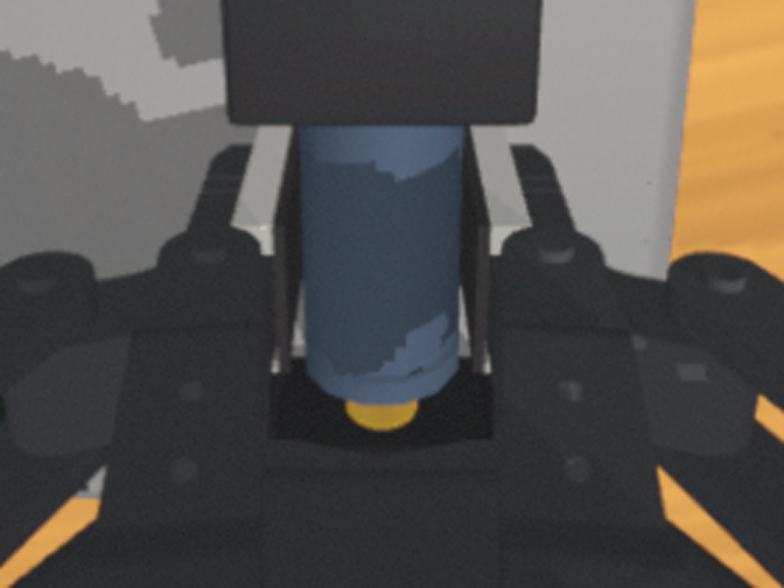

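The cell lies level with a gap of about 4 mm to the gold contact. Now I'll slide it towards the fixed contact, under the lip.

```bash

python3 -m handwheel '{"hand":[0.02,0.02,0.02,0.02],"xyz":[[0.0003,-0.002,0],[0,-0.002,0],[0,-0.001,0],[0,0,0]],"rot":[[0,0,-0.004],[0,0,0],[0,0,0],[0,0,0]]}'
python3 - <<'E'
from h import *
p,M,o=pose();print("tilt",np.degrees(np.arcsin(-M[2,1])),"tip z",p[2]+.019*M[2,0]);P,T=held(0,-28,13);plan(P,T,1);print(o["wrist_force"],o["wrist_torque"])
c=env.capture("wrist")
crop(c,"w11",180,250,460,460,2.8)
E
```

```text
time_s: 12.5
tool_pos: [0.5622, -0.1393, 0.0632]
eef_rot: [1.547, 1.56, 2.887]
wrist_force: [-7.2, 2.7, 21.8]
grip_width: 0.28
tilt -0.5957701881822406 tip z 0.04418259839006
n 1 rot/row deg 0.5962915005210317 mm/row 5.722267901902834
[0.0003, -0.0057, 0.0007] [-0.0004, 0.0003, -0.0104]
[-7.16682873  2.73190022 21.83020772] [ 0.68406591  1.43939411 -0.05193284]
```

View pics/w11.png

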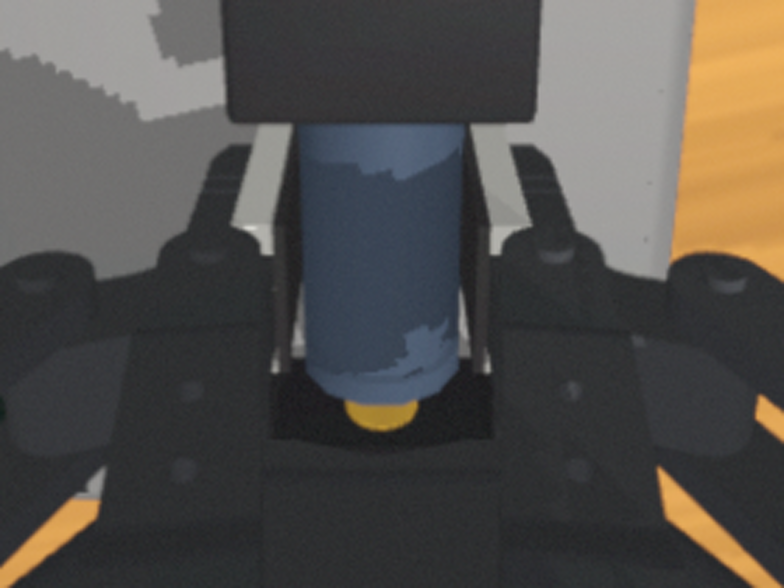

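```bash
cat > m6.py <<'E'
from h import *
b=np.array([1.78,2.01])/1000
def fix(c):
    E=c["extrinsics"].copy();E[:3,3]-=E[:3,0]*b[0]-E[:3,1]*b[1];d=dict(c);d["extrinsics"]=E;return d
if __name__=="__main__":
    c=fix(env.capture("wrist"));p,M,o=pose();print(p,o["wrist_force"])
    for n,X in [("lip",ch(32.5,42,27.5)),("crown",ch(35.5,42,35)),("gold",ch(37,42,13)),("hoodtopfront",ch(-24,42,35)),("lipL",ch(32.5,25,29)),("celltopend",p+.0098*M[:,0]-.0305*M[:,1]+[0,0,.013]),("cellbtn",p+.0098*M[:,0]-.0325*M[:,1])]:
        q=proj(c,X)[0];print(n,(q-[180,250]+.5)*2.8)
E
python3 m6.py
```

```text
[ 0.56220971 -0.13924334  0.06319741] [-7.1241928   3.05098742 21.91897237]
lip [384.77788555 435.8447965 ]
crown [384.9733247  488.24307023]
gold [384.3963612  396.14624572]
hoodtopfront [385.36573015 119.84808701]
lipL [273.54918546 442.59224517]
celltopend [380.07722036 412.35995686]
cellbtn [380.1094998  368.26974585]
```

The fingertips are pressing on the trough edges (fz 22 N), so friction blocks the slide. The cell is level and its top is below the lip, so I'll ease off and open; the spring should push it under.

```bash

python3 -m handwheel '{"hand":[0.02,0.02],"xyz":[[-0.0005,0.003,0],[0,0,0]],"rot":[[0,0,0.004],[0,0,0]]}'
python3 -m handwheel '{"hand":[0.036,0.036,0.036],"xyz":[[0,0,0],[0,0,0],[0,0,0]],"rot":[[0,0,0],[0,0,0],[0,0,0]]}' 20
python3 - <<'E'
from h import *
p,M,o=pose();print(p,o["wrist_force"])
c=env.capture("wrist")
crop(c,"w12",180,250,460,460,2.8)
E
```

```text
time_s: 12.8
tool_pos: [0.5621, -0.1393, 0.0633]
eef_rot: [1.483, 1.562, 2.823]
wrist_force: [1.8, 1.3, 10.4]
grip_width: 0.282
time_s: 13.1
tool_pos: [0.5605, -0.1392, 0.0614]
eef_rot: [1.565, 1.558, 2.905]
wrist_force: [-0.6, 0.6, 0.8]
grip_width: 0.421
[ 0.56048021 -0.1391921   0.06144475] [-0.56093418  0.64784538  0.82542082]
```

View pics/w12.png

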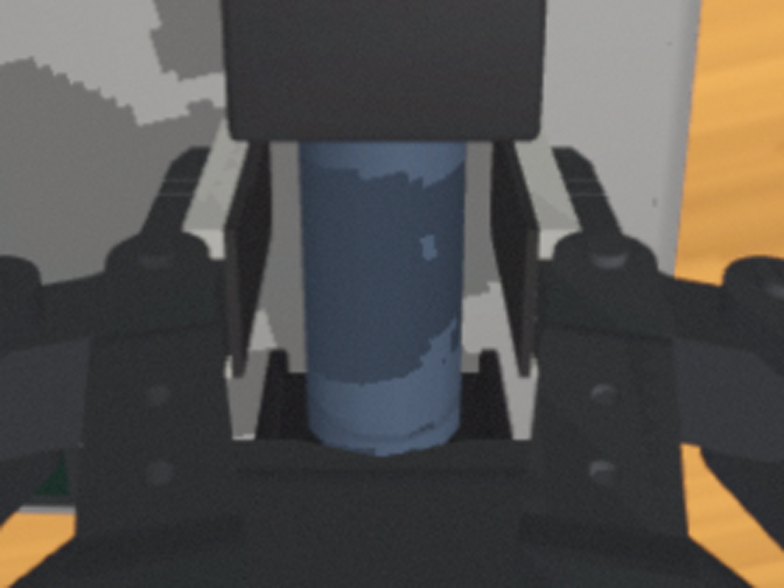

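The cell moved forward to the catch. Retreating to look.

```bash

python3 -m handwheel '{"hand":[0.045,0.045,0.045,0.045,0.045],"xyz":[[0,0,0],[-0.02,0,0],[-0.03,0,0],[-0.03,0.01,0],[-0.03,0.02,0]],"rot":[[0,0,0],[0,0,0],[0,0,0],[0,0,0],[0,0,0]]}'
python3 -m handwheel '{"hand":[0.045,0.045],"xyz":[[0,0.02,0],[0,0,0]],"rot":[[0,0,0],[0,0,0]]}'
python3 - <<'E'
from h import *
from m6 import fix
import pickle
p,M,o=pose();print(p,o["wrist_force"])
c=env.capture("wrist");s=env.capture("side");pickle.dump((c,s,p,M),open("w13.pkl","wb"))
crop(c,"w13",200,100,440,280,3.3);crop(s,"s13",280,90,380,165,8)
cf=fix(c)
for n,X in [("lip",ch(32.5,42,29)),("btn",ch(37,42,13)),("celltopend",ch(35,42,26)),("hood",ch(-24,42,35))]:print(n,(proj(cf,X)[0]-[200,100]+.5)*3.3)
E
```

```text
time_s: 13.65
tool_pos: [0.5346, -0.1334, 0.1738]
eef_rot: [1.605, 1.562, 2.945]
wrist_force: [0.2, 0.5, -0.1]
grip_width: 0.524
time_s: 13.85
tool_pos: [0.5129, -0.1279, 0.1739]
eef_rot: [1.587, 1.561, 2.927]
wrist_force: [-0.3, 0.4, -0.1]
grip_width: 0.531
[ 0.51287245 -0.12793549  0.17388529] [-0.27750241  0.39489378 -0.10389614]
lip [386.66977367 849.91380781]
btn [386.46220947 827.72041581]
celltopend [386.62635744 851.49813688]
hood [386.85081215 640.62211802]
```

View pics/w13.png

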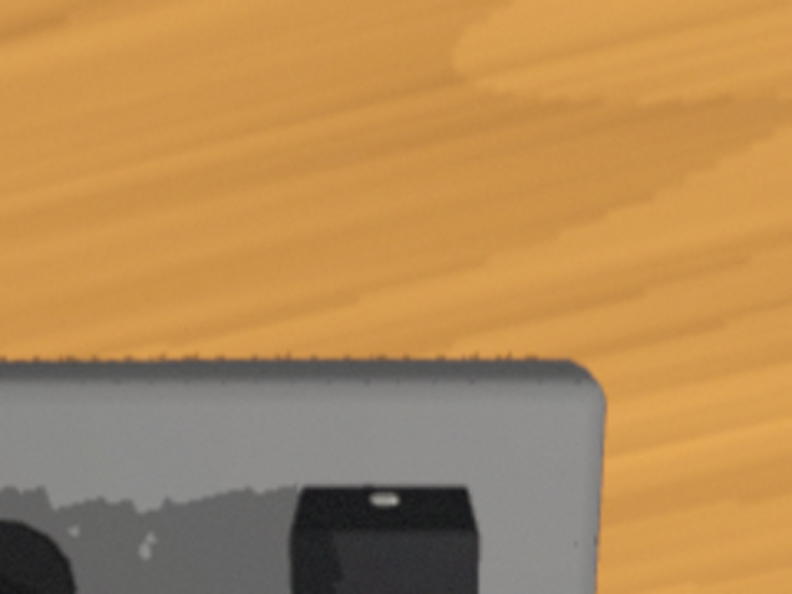

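View pics/s13.png

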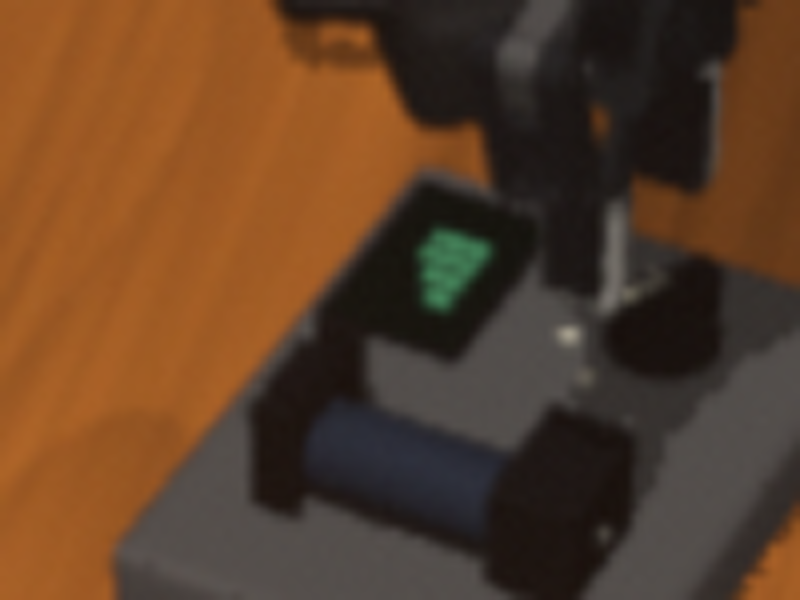

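```bash
python3 - <<'E'
from h import *
import pickle
c,s,p,M=pickle.load(open("w13.pkl","rb"))
crop(c,"w14",220,230,420,390,4);t=env.capture("top");crop(t,"t14",440,165,560,255,6.5)
from m6 import fix
cf=fix(c)
for n,X in [("lip",ch(32.5,42,29)),("celltopend",ch(35,42,26)),("hood",ch(-24,42,35))]:print(n,(proj(cf,X)[0]-[220,230]+.5)*4)
E
```

```text
lip [388.69063475 510.19855492]
celltopend [388.63800902 512.1189538 ]
hood [388.91007534 256.51165821]
```

View pics/w14.png

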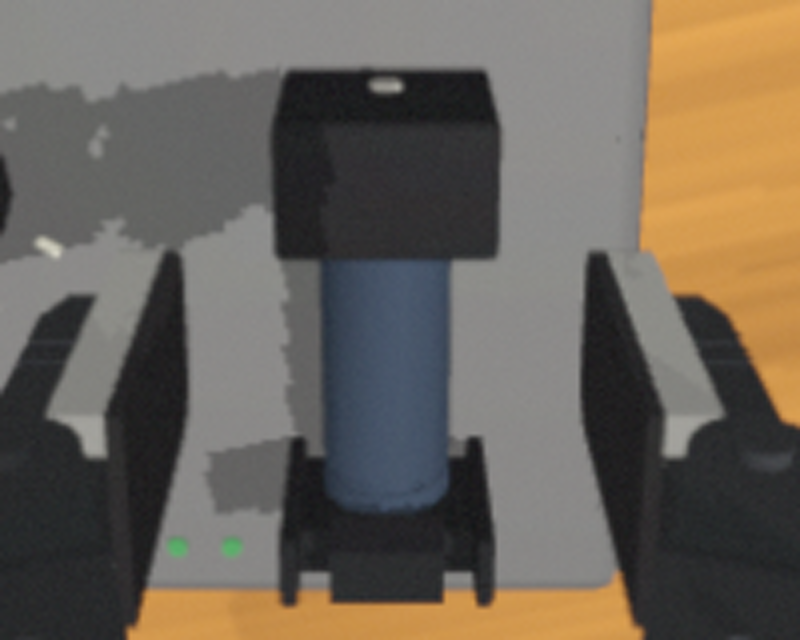

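View pics/t14.png

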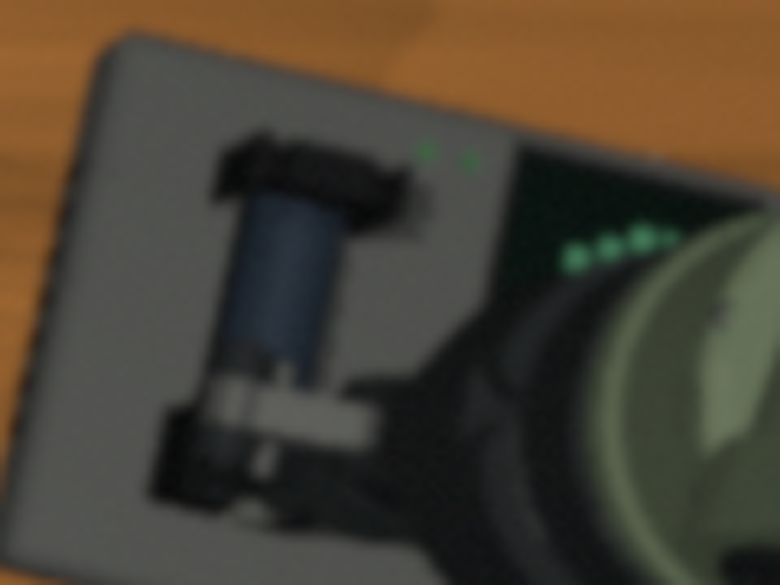

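```bash

python3 -m handwheel '{"hand":[0.045,0.045,0.045,0.045,0.045],"xyz":[[-0.02,-0.03,0],[-0.02,-0.045,0],[0,-0.045,0],[0,-0.03,0],[0,0,0]],"rot":[[0,0,0],[0,0,0],[0,0,0],[0,0,0],[0,0,0]]}'
python3 - <<'E'
from h import *
from m6 import fix
import pickle
c=env.capture("wrist");p,M,o=pose();print(p)
pickle.dump((c,p,M),open("w15.pkl","wb"))
crop(c,"w15",220,80,420,230,4)
cf=fix(c)
for n,X in [("lip",ch(32.5,42,29)),("crown",ch(35.5,42,35)),("celltopend",ch(35,42,26)),("btn",ch(37,42,13)),("hood",ch(-24,42,35))]:print(n,(proj(cf,X)[0]-[220,80]+.5)*4)
E
```

```text
time_s: 14.5
tool_pos: [0.6645, -0.164, 0.2092]
eef_rot: [1.582, 1.562, 2.922]
wrist_force: [0.2, 0.1, -0.5]
grip_width: 0.526
[ 0.6623875  -0.16327461  0.20923935]
lip [390.70360435 273.31939578]
crown [390.8421608  290.46454901]
celltopend [390.61823604 286.77856325]
btn [390.30861275 295.94107522]
hood [391.12437325 -60.72075319]
```

View pics/w15.png

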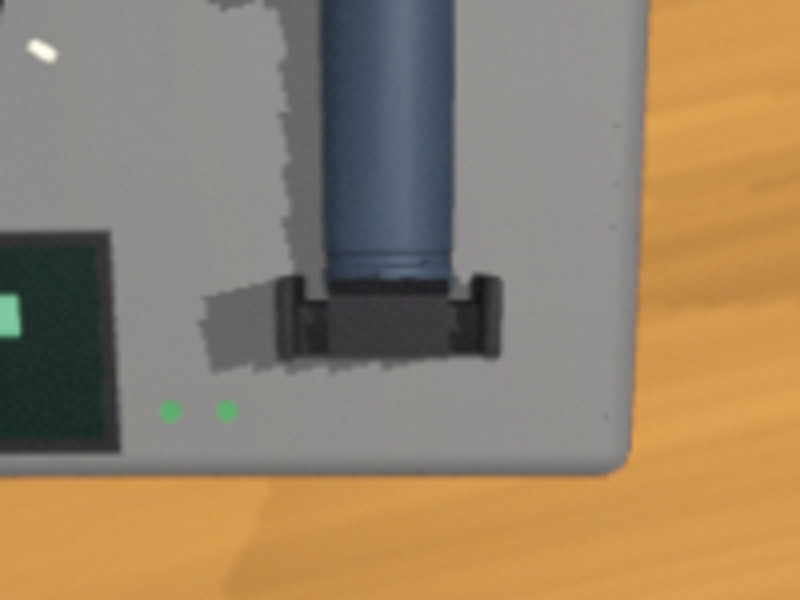

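```bash
python3 - <<'E'
from h import *
from m6 import fix
import pickle
c5,s,p,M=pickle.load(open("w5.pkl","rb"));cf=fix(c5)
crop(c5,"w5g",270,340,370,420,8)
c15,p15,M15=pickle.load(open("w15.pkl","rb"));crop(c15,"w15g",290,125,345,180,12)
# axial coordinate map in w5: points on cell top line at axial a (mm from centre)
for a in (20,22,24,26,28,30,30.5,31): 
    X=p+.0098*M[:,0]-.001*a*M[:,1]-.013*M[:,0];print(a,(proj(cf,X)[0]-[270,340]+.5)*8)
c=fix(c15)
for x in (24,26,28,30,32,34,35):print("ch x",x,(proj(c,ch(x,42,26))[0]-[290,125]+.5)*12,(proj(c,ch(x,29,13))[0]-[290,125]+.5)*12)
print("lip",(proj(c,[ch(32.5,42,29),ch(32.5,25,38),ch(35.5,42,35)])-[290,125]+.5)*12)
E
```

```text
20 [366.39977877 296.0903407 ]
22 [366.4274494 327.5677486]
24 [366.45492138 358.73622203]
26 [366.48219553 389.59854678]
28 [366.50927269 420.15750429]
30 [366.53615374 450.41587041]
30.5 [366.54284347 457.93381921]
31 [366.54952101 465.43319735]
ch x 24 [332.00339654 139.56506084] [132.61774889 144.59894514]
ch x 26 [331.97646129 172.68889849] [132.94896339 176.17548572]
ch x 28 [331.94947953 205.69906555] [133.28037821 207.64863655]
ch x 30 [331.92245344 238.59528712] [133.61197369 239.0181597 ]
ch x 32 [331.89538514 271.37730665] [133.94373056 270.28383239]
ch x 34 [331.86827673 304.04488544] [134.27562991 301.44544665]
ch x 35 [331.85470812 320.33568975] [134.44162722 316.98717085]
lip [[332.11081304 279.95818734]
 [ 50.23145632 281.57713051]
 [332.52648241 331.39364703]]
```

View pics/w5g.png

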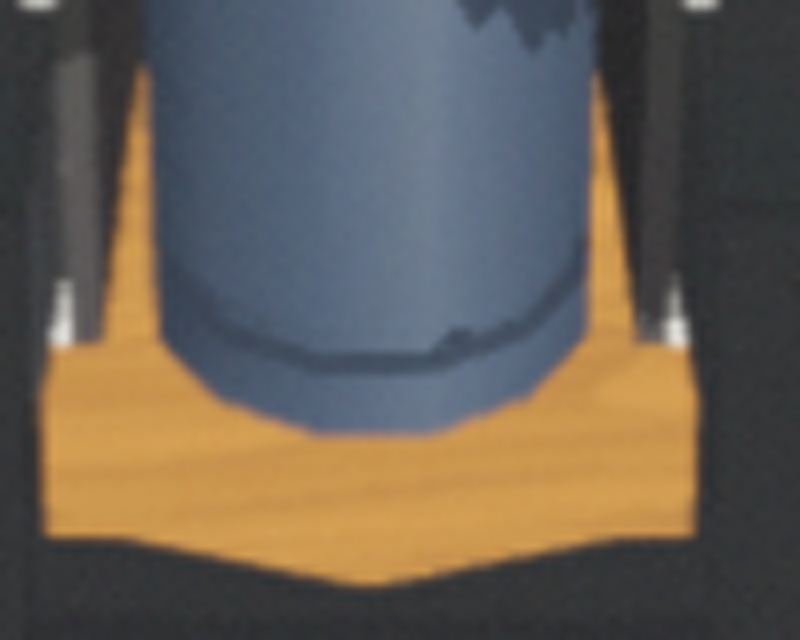

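View pics/w15g.png

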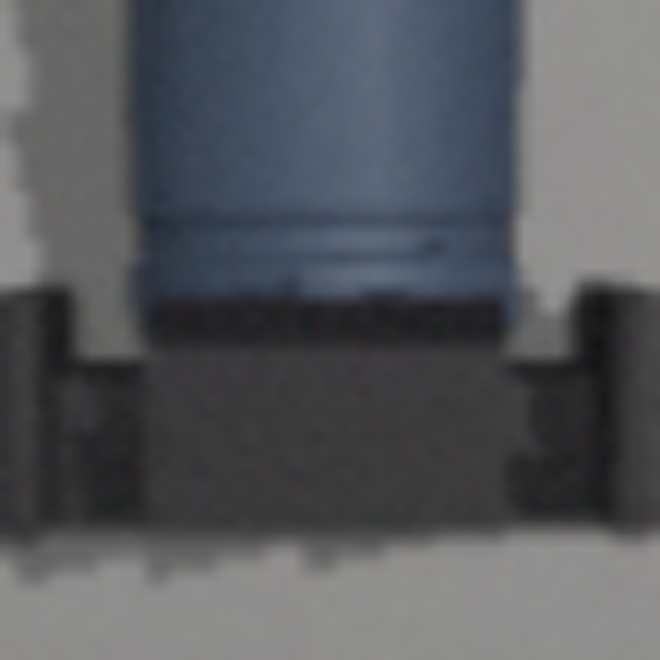

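The cell's groove is at charger x≈30, so its end is at about 34.7 against the ideal 35. Its sides run about 2 mm past the lip's front edge, so it is seated under the catch. Now the dial.

```bash
python3 - <<'E'
from h import *
P=np.array(ch(-25,-50,0));P[2]=.15;print(P)
plan(P,tool(CY+1.05,0,0),9)
E
```

```text
[ 0.51814298 -0.22267017  0.15      ]
n 9 rot/row deg 6.686129458888586 mm/row 18.540451049158037
[0.0067, 0.014, -0.0101] [-0.1167, 0.0007, -0.0012]
[0.0067, 0.0151, -0.0084] [-0.1167, 0.0007, -0.0012]
[0.0067, 0.016, -0.0066] [-0.1167, 0.0007, -0.0012]
[0.0067, 0.0166, -0.0047] [-0.1167, 0.0007, -0.0012]
[0.0067, 0.0171, -0.0027] [-0.1167, 0.0007, -0.0012]
[0.0067, 0.0173, -0.0007] [-0.1167, 0.0007, -0.0012]
[0.0066, 0.0173, 0.0014] [-0.1167, 0.0007, -0.0012]
[0.0066, 0.017, 0.0034] [-0.1167, 0.0007, -0.0012]
[0.0066, 0.0165, 0.0053] [-0.1167, 0.0007, -0.0012]
```

```bash

python3 -m handwheel '{"hand":[0.045,0.045,0.045,0.045,0.045],"xyz":[[0.0067,0.014,-0.010],[0.0067,0.015,-0.0085],[0.0067,0.016,-0.0066],[0.0067,0.0166,-0.0047],[0.0067,0.017,-0.0027]],"rot":[[-0.117,0,-0.001],[-0.117,0,-0.001],[-0.117,0,-0.001],[-0.117,0,-0.001],[-0.117,0,-0.001]]}'
python3 -m handwheel '{"hand":[0.035,0.035,0.035,0.035,0.035],"xyz":[[0.0067,0.0173,-0.0007],[0.0067,0.0173,0.0014],[0.0067,0.017,0.0034],[0.0067,0.0165,0.0053],[0,0,0]],"rot":[[-0.117,0.003,-0.001],[-0.117,0.003,-0.001],[-0.117,0,-0.001],[-0.117,0,-0.001],[0,0,0]]}'
python3 - <<'E'
from h import *
from m6 import fix
import pickle
c=env.capture("wrist");p,M,o=pose();print(p,o["joint_positions"].round(2));print(M.round(3))
pickle.dump((c,p,M),open("w16.pkl","wb"))
crop(c,"w16",160,160,480,400,2.5)
cf=fix(c);a=1.05;u=np.array([np.cos(a),np.sin(a)])*17
for n,X in [("ctr",ch(-25,-50,24)),("end+",ch(-25+u[0],-50+u[1],24)),("end-",ch(-25-u[0],-50-u[1],24)),("tcp",p)]:print(n,(proj(cf,X)[0]-[160,160]+.5)*2.5)
E
```

```text
time_s: 15.05
tool_pos: [0.5795, -0.1958, 0.178]
eef_rot: [0.735, 1.564, 2.665]
wrist_force: [-0.2, -0.3, 0.3]
grip_width: 0.528
time_s: 15.55
tool_pos: [0.5138, -0.2222, 0.1508]
eef_rot: [0.324, 1.568, 2.715]
wrist_force: [0.5, 0.2, -0.2]
grip_width: 0.41
[ 0.51546631 -0.22218979  0.15150027] [-0.54  0.43 -0.31  0.83  0.   -1.36]
[[-0.    -0.683 -0.731]
 [ 0.001 -0.731  0.683]
 [-1.    -0.     0.001]]
ctr [381.84876216 258.22929341]
end+ [381.97054694 318.13724696]
end- [381.72693783 195.54934422]
tcp [391.96648796 430.79522265]
```

View pics/w16.png

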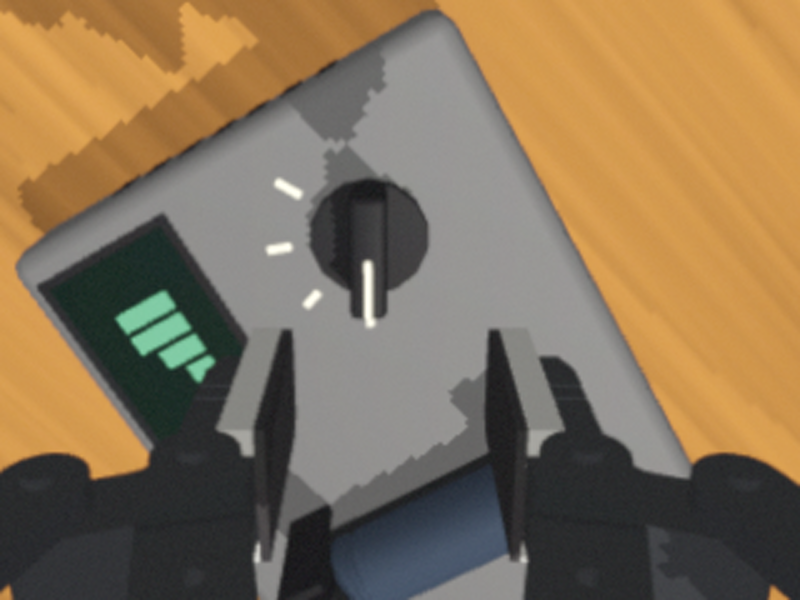

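```bash

python3 -m handwheel '{"hand":[0.035,0.035],"xyz":[[0,0,0],[0,0,0]],"rot":[[0,0,0],[0,0,0]]}'
cat > m7.py <<'E'
from h import *
from m6 import fix
import pickle
c=env.capture("wrist");p,M,o=pose();print(p)
crop(c,"w17",160,160,480,400,2.5)
cf=fix(c);a=1.05;u=np.array([np.cos(a),np.sin(a)])*17
for n,X in [("ctr",ch(-25,-50,24)),("end+",ch(-25+u[0],-50+u[1],24)),("end-",ch(-25-u[0],-50-u[1],24)),("tcp",p)]:print(n,(proj(cf,X)[0]-[160,160]+.5)*2.5)
pickle.dump((c,p,M),open("w17.pkl","wb"))
E
python3 m7.py
```

```text
time_s: 15.8
tool_pos: [0.518, -0.2225, 0.1524]
eef_rot: [-2.822, 1.568, -0.429]
wrist_force: [0.1, -1.0, -0.3]
grip_width: 0.411
[ 0.51799311 -0.22244598  0.1524006 ]
ctr [396.06491591 246.29466234]
end+ [395.79750075 306.22328318]
end- [396.34097478 183.61060086]
tcp [399.56756342 422.79394871]
```

View pics/w17.png

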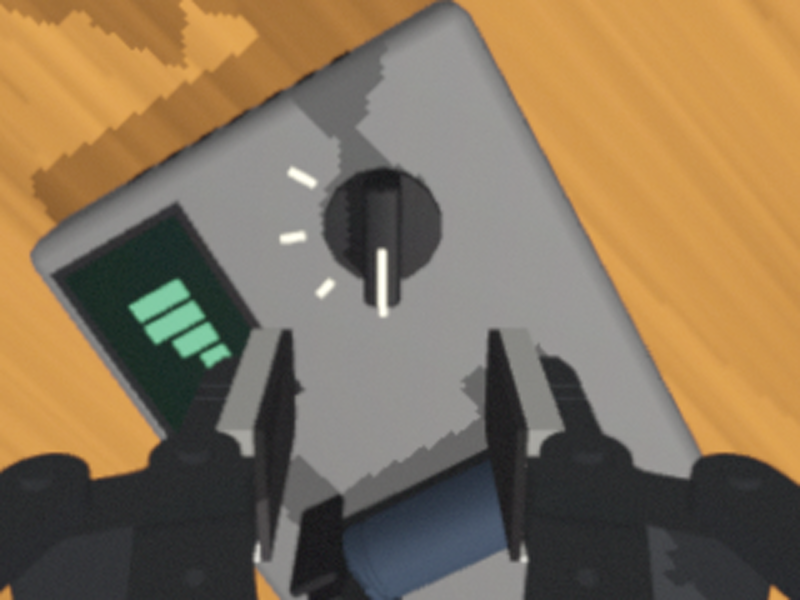

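```bash
cat > m8.py <<'E'
from h import *
import pickle
# camera in tool frame, averaged over stored pairs
L=[]
for f in ("w4.pkl","w5.pkl","w15.pkl","w17.pkl"):
    d=pickle.load(open(f,"rb"));c=d[0];p,M=(d[1],d[2]) if len(d)==3 else (d[2],d[3])
    T=np.eye(4);T[:3,:3]=M;T[:3,3]=p;E=np.linalg.inv(T)@c["extrinsics"];L.append(E)
    print(f,E[:3,3].round(4),R.from_matrix(E[:3,:3]).as_rotvec().round(3))
E=np.mean(L[:2],0)
E[:3,:3]=R.from_matrix(np.array([l[:3,:3] for l in L])).mean().as_matrix()
b=np.array([1.78,2.01])/1000;E[:3,3]-=E[:3,0]*b[0]-E[:3,1]*b[1]
ct=dict(c);ct["extrinsics"]=E
pickle.dump(ct,open("ct.pkl","wb"))
if __name__=="__main__":
    print("tcp",proj(ct,[0,0,0]),"cell minus",proj(ct,[.0098,.0325,0]))
    for z in (.150,.152):
        o,d=ray(ct,[[382/2.5+159.8,246/2.5+159.8]]);X=o+d[0]*((z-.064-o[0])/d[0,0]);print("dial in tool frame",X.round(4))
    o,d=ray(ct,[[382/2.5+159.8,188/2.5+159.8],[382/2.5+159.8,305/2.5+159.8]]);
    for k in d:print((o+k*((.151-.064-o[0])/k[0])).round(4))
E
python3 m8.py
```

```text
w4.pkl [-0.1251  0.0726  0.0016] [-0.231 -1.559 -0.231]
w5.pkl [-0.1244  0.0723  0.0019] [-0.231 -1.559 -0.231]
w15.pkl [-0.1249  0.0711  0.0018] [-0.233 -1.559 -0.233]
w17.pkl [-0.1251  0.0718  0.0003] [-0.231 -1.558 -0.231]
tcp [[315.60669401 330.3658856 ]] cell minus [[315.58574303 247.65998172]]
dial in tool frame [ 0.086   0.0015 -0.0019]
dial in tool frame [ 0.088   0.0009 -0.002 ]
[ 0.087   0.0168 -0.0019]
[ 0.087  -0.0154 -0.002 ]
```

The bar is at (382,246) in the crop: 2.0 mm off the tool's mid-plane, 1 mm along, and aligned with the jaws. Its seen length of 32 mm fits the 34 mm given at that height. Descending with that correction.

```bash

python3 -m handwheel '{"hand":[0.035,0.035,0.035,0.035,0.035],"xyz":[[0.025,0.001,-0.002],[0.025,0,0],[0.015,0,0],[0.005,0,0],[0,0,0]],"rot":[[0,0,0],[0,0,0],[0,0,0],[0,0,0],[0,0,0]]}'
python3 - <<'E'
from h import *
import pickle
c=env.capture("wrist");p,M,o=pose();print(p,o["wrist_force"],np.degrees(np.arccos(-M[2,0])))
crop(c,"w18",180,200,460,410,2.8)
E
```

```text
time_s: 16.35
tool_pos: [0.5181, -0.2244, 0.0816]
eef_rot: [-2.679, 1.57, -0.285]
wrist_force: [0.2, 0.3, -0.3]
grip_width: 0.412
[ 0.51859978 -0.22474518  0.08237277] [ 0.80409083 -0.70520136  0.28047729] 0.12422101060241611
```

View pics/w18.png

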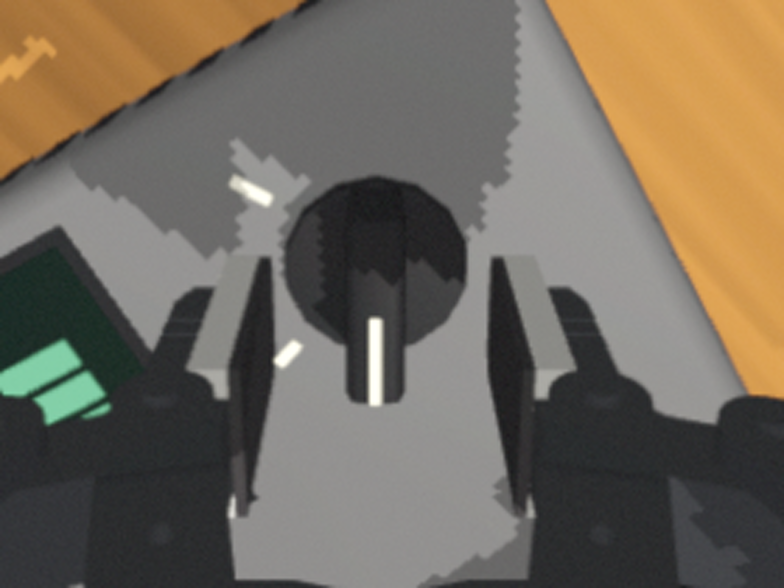

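```bash

python3 - <<'E'
from h import *
import pickle
ct=pickle.load(open("ct.pkl","rb"))
for y in (190,300,403):
    o,d=ray(ct,[[376/2.8+179.7,y/2.8+199.7]]);print((o+d[0]*((.082-.064-o[0])/d[0,0])).round(4))
E
python3 -m handwheel '{"hand":[0.035,0.035,0.035],"xyz":[[0.007,0,-0.0006],[0.006,0,0],[0,0,0]],"rot":[[0,0,0],[0,0,0],[0,0,0]]}'
```

```text
[ 0.018   0.0207 -0.0007]
[ 0.018   0.0015 -0.0007]
[ 0.018  -0.018  -0.0008]
time_s: 16.7
tool_pos: [0.5182, -0.225, 0.0685]
eef_rot: [-2.776, 1.57, -0.383]
wrist_force: [-0.2, -0.3, 0.6]
grip_width: 0.412
```

```bash

python3 -m handwheel '{"hand":[0.005,0.005,0.005,0.005,0.005],"xyz":[[0,0.0015,0],[0,0,0],[0,0,0],[0,0,0],[0,0,0]],"rot":[[0,0,0],[0,0,0],[0,0,0],[0,0,0],[0,0,0]]}' 40
python3 -m handwheel '{"hand":[0.005,0.005],"xyz":[[0,0,0],[0,0,0]],"rot":[[0,0,0],[0.05,0,0]]}'
```

```text
time_s: 17.2
tool_pos: [0.5175, -0.2265, 0.0694]
eef_rot: [-3.059, 1.569, -0.667]
wrist_force: [-1.5, 0.2, 4.0]
grip_width: 0.103
time_s: 17.4
tool_pos: [0.5174, -0.2264, 0.0693]
eef_rot: [-3.002, 1.569, -0.661]
wrist_force: [-2.5, 0.4, 5.8]
grip_width: 0.107
```

```bash

python3 -m handwheel '{"hand":[0.005,0.005,0.005,0.005,0.005],"xyz":[[-0.001,0,0],[0,0,0],[0,0,0],[0,0,0],[0,0,0]],"rot":[[0.13,0,0],[0.14,0,0],[0.14,0,0],[0.14,0,0],[0.13,0,0]]}'
python3 -m handwheel '{"hand":[0.005,0.005,0.005,0.005,0.005],"xyz":[[0,0,0],[0,0,0],[0,0,0],[0,0,0],[0,0,0]],"rot":[[0.14,0,0],[0.14,0,0],[0.14,0,0],[0.14,0,0],[0.11,0,0]]}'
python3 -m handwheel '{"hand":[0.005,0.005],"xyz":[[0,0,0],[0,0,0]],"rot":[[0,0,0],[0,0,0]]}'
python3 - <<'E'
from h import *
import pickle
p,M,o=pose();print(p,o["wrist_force"],o["wrist_torque"]);y=np.arctan2(-M[1,1],-M[0,1]);print("yaw",y,"turned",CY+1.05-y)
E
```

```text
time_s: 17.9
tool_pos: [0.5164, -0.2243, 0.0694]
eef_rot: [0.023, 1.567, 1.682]
wrist_force: [-2.7, 4.4, 2.8]
grip_width: 0.106
time_s: 18.4
tool_pos: [0.5169, -0.2222, 0.0694]
eef_rot: [0.44, 1.563, 1.43]
wrist_force: [0.1, 10.7, 3.2]
grip_width: 0.105
time_s: 18.6
tool_pos: [0.5169, -0.2222, 0.0694]
eef_rot: [0.431, 1.563, 1.427]
wrist_force: [0.1, 9.7, 3.5]
grip_width: 0.101
[ 0.51689582 -0.22217815  0.06938273] [0.13993603 9.69441138 3.50326587] [ 2.00752232  0.14091238 -0.01328856]
yaw -0.5755066044025896 turned 1.395123143139338
```

Turned 1.395 rad. Now open and rise.

```bash

python3 -m handwheel '{"hand":[0.035,0.035,0.035,0.035],"xyz":[[0,0,0],[0,0,0],[0,0,0],[0,0,0]],"rot":[[0,0,0],[0,0,0],[0,0,0],[0,0,0]]}'
python3 -m handwheel '{"hand":[0.035,0.035,0.035,0.035,0.035],"xyz":[[-0.01,0,0],[-0.03,0,0],[-0.04,0.01,0],[-0.03,0.03,0],[0,0,0]],"rot":[[0,0,0],[0,0,0],[0,0,0],[0,0,0],[0,0,0]]}'
python3 - <<'E'
from h import *
c=env.capture("wrist");p,M,o=pose();y=np.arctan2(-M[1,1],-M[0,1]);print(p,o["wrist_force"],y)
cv2.imwrite("pics/w19.png",c["frame"][:,:,::-1])
import pickle;pickle.dump((c,p,M),open("w19.pkl","wb"))
E
```

```text
time_s: 19.0
tool_pos: [0.5177, -0.2267, 0.0701]
eef_rot: [-1.503, 1.568, -0.511]
wrist_force: [0.2, -0.4, 0.3]
grip_width: 0.411
time_s: 19.5
tool_pos: [0.4838, -0.2041, 0.1846]
eef_rot: [-1.5, 1.564, -0.506]
wrist_force: [-0.2, -1.5, -0.1]
grip_width: 0.41
[ 0.48439194 -0.20461571  0.18279742] [ 0.86966178  0.00155541 -0.73185704] -0.5776351468895068
```

View pics/w19.png

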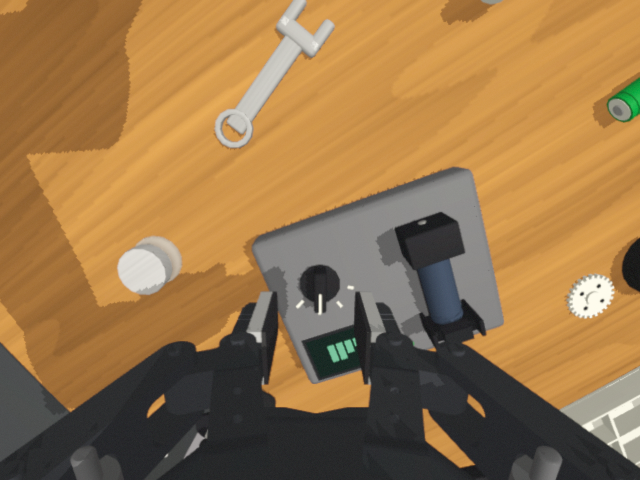

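The pointer is at (320,302), on the third tick, with ticks (350,288) and (338,303) before it and (300,305) after. Next I'll check its angle and make the final checks.

```bash
python3 - <<'E'
from h import *
import pickle
from m6 import fix
c,p,M=pickle.load(open("w19.pkl","rb"));cf=fix(c)
crop(c,"w20",280,200,500,350,3.6)
g=c["frame"][285:318,312:329].astype(int);m=(g.min(2)>150).astype(np.uint8)
ys,xs=np.nonzero(m);pts=np.c_[xs+312,ys+285].astype(float);P=plane(cf,pts,.064)[:,:2]
v=np.linalg.svd(P-P.mean(0))[2][0];v=v if v[0]>0 else -v
a=np.arctan2(v[1],v[0]);print(len(pts),"bar yaw",a,"dial",CY+1.05-a)
s=env.capture("side");t=env.capture("top")
crop(s,"s20",250,90,400,370,2);crop(t,"t20",190,200,310,265,6)
E
```

```text
65 bar yaw -0.5867278937671634 dial 1.406344432503912
```

View pics/w20.png

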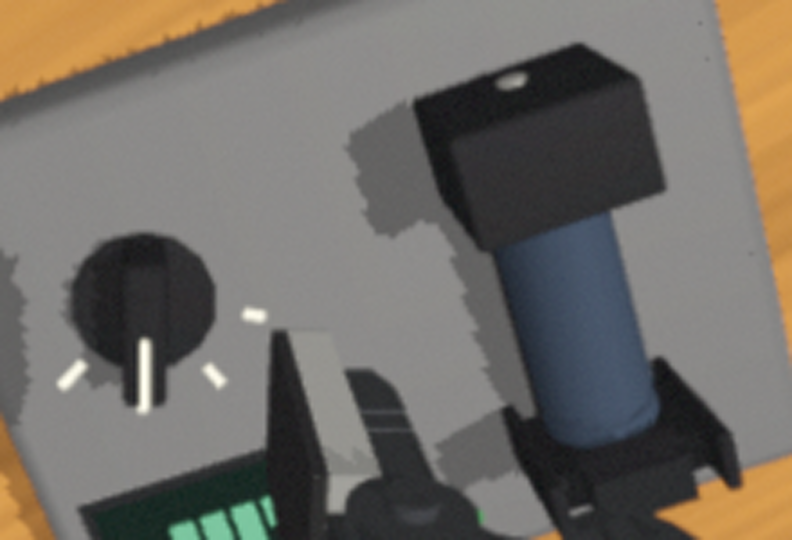

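View pics/s20.png

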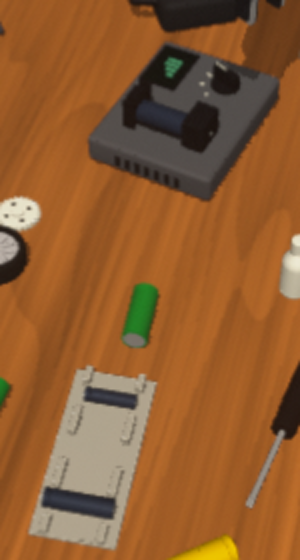

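```bash
python3 - <<'E'
from bench import env
o=env.get_obs();print(o["time_s"],o["wrist_force"],abs(o["joint_velocities"]).max());print(env.sign_off())
E
```

```text
19.65 [ 0.00647264  0.88769968 -1.28441346] 0.03229600507231219
the job is handed in; nothing more can be done
None
```

The fattest cell (the middle one) is in the charger under the catch, the selector is on its second click, and the job is handed in at 19.7 s of the 58 s allowed. `sign_off` reports no verdict, so this rests on my own measurements.

- **Loading:** I slid the cell in at 34° with the minus end against the spring, then swung it down while still holding it instead of letting go and pressing. My first try at sliding it under the lip jammed, because the fingertips were resting on the trough edges (22 N). I eased off and opened the jaws, and the spring pushed the cell under the lip.
- **Cell check:** It lies level, with its end at charger x ≈ 34.7 mm where a seated cell would be at 35, about 2 mm past the lip's front. Under about 1.5 mm of spring rod shows behind the hood, as expected. I judged the seating from pictures only and did not press down to test the catch.
- **Selector check:** The bar measures 1.41 rad, with the pointer on the third tick counting off as the first. Cell loading was finished before I touched the selector.
- **Other cells and robot:** The two thinner cells still lie in their places in the caddy. The gripper is open and clear of everything.
- **What disagreed:** The wrist camera read about 2 mm off, which I corrected using the held cell. After that, the gold contact still measured about 2 mm farther along x than the given position, and the catch lip about 1 mm farther.

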